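# Check the charging bays with the slot gauge

### The job

Take the steel slot gauge out of its stand by its black handle and check the bays of the grey charging dock with it, one after another from left to right as seen from the robot: keeping hold of it, slide the blade gently down each bay until it stops, either fully home on the floor or jammed part-way, and draw it out again without forcing it. Leave the gauge standing fully home in a bay that takes it, let go of it, and leave the other things on the bench alone.

Things in the scene. Friction and masses are not known exactly. Their poses are not given: they have to be found in the camera images.
- gauge: Slot gauge, upright, about 0.16 kg: steel blade 40 mm wide (its x), 6 mm thick (its y), 72 mm long with a rounded lower edge (radius 3 mm); above it a black handle 36 (x) x 20 (y) x 45 mm high. Origin: centre of the blade's lower edge, z up to the handle. Starts standing in the stand, axes parallel to the stand's; a half turn makes no difference.
- gauge_grip (a point): Centre of the gauge's black handle, 94.5 mm above the blade's lower edge; take the handle here across its 20 mm thickness (gauge y). Axes as the gauge's.
- stand: Fixed aluminium stand block, 66 (x) x 70 (y) x 48 mm high, with one upright slot 46 x 10 mm, 36 mm deep, holding the gauge. Origin: centre of its underside, z up; the gauge's lower edge rests 12 mm above it.
- dock: Fixed rigid grey three-bay charging dock, 66 (its x) x 222 (its y) x 70 mm high. Origin: centre of its underside, z up. Three upright bays open in the top face at x = 0, y = +60 (left), 0 (middle), -60 mm (right). Each mouth is 45 (x) by 8.5 mm (y), edges not bevelled; a blade set down off-centre stops on the top face. Blade and dock may press on each other with at most 40 N: meet stops at under 20 mm/s.
- floor_middle (a point): Centre of the middle bay's floor, 20 mm above the dock's underside, 50 mm straight below its mouth. All bays look alike, but a rigid inner frame, out of sight, blocks some of them: there the gauge stops hard 30 mm below the mouth. At least one bay, it varies which, is clear to the floor. Axes as the dock's.
- floor_left (a point): Centre of the floor of the dock's left bay, 50 mm straight below its mouth (see floor_middle). Axes as the dock's.
- floor_right (a point): Centre of the floor of the dock's right bay, 50 mm straight below its mouth (see floor_middle). Axes as the dock's.
- phone: Bystander, to be left alone: black slab phone lying flat, 148 x 72 x 9 mm. Origin: on its underside.
- board: Bystander, to be left alone: green circuit board lying flat, 110 x 62 x 6 mm. Origin: on its underside.
- driver: Bystander, to be left alone: screwdriver lying flat, 160 mm long. Origin: on its underside.
- tweezers: Bystander, to be left alone: steel tweezers lying flat, 120 mm long. Origin: on its underside.
- spool: Bystander, to be left alone: small metal wire spool standing on its end, 52 mm across, 36 mm high. Origin: on its underside.
- parts_tray: Bystander, to be left alone: open white divided tray, 120 x 90 x 25 mm. Origin: on its underside.
- flux: Bystander, to be left alone: small jar, 34 mm across, 60 mm high. Origin: on its underside.
Mind the look-alikes: they are no part of the job. There is more than one size of the gauge; the one meant has the size given above.

How it is judged:
By the outcome, as a careful person would: the job done as asked, in the order asked, and still so for the second after the job is handed in, with the robot touching nothing.
It also fails if it takes over 72 s, if anything falls off the work surface, if the arm or the gripper's body presses on something with over 40 N, if the wrist force passes 120 N, or if a joint passes its speed limit or range.

### The arm

A 6-joint arm with a two-finger parallel gripper is mounted at the origin on the work surface. World frame = base frame: x ahead of the robot, y to its left, z up, the work surface at z = 0. Lengths are in m, angles in degrees, forces in N, time in s.
With the tool pointing down it reaches from about 0.25 to 0.725 m from the base axis. Payload 9.7 kg.
Tool frame: the origin (TCP) lies midway between the tips of the shut fingers; the grasp point (between the pads) lies 19 mm behind it (bot.pinch_z is the distance from the TCP to the grasp point, in m); z points along the fingers, y is the direction in which the jaws open and shut (so a half turn about z gives the same grasp; the last joint's range is limited). The gripper opens to 85 mm and grips with 20 to 120 N. Pads are 22 mm wide; open, the fingers measure 114 mm over their backs; the gripper's body (76 mm by 85 mm) begins 54 mm behind the grasp point. The pads swing forward as they close: fully open they stand 13 mm farther back than shut.
Start: joints at [71.333, 4.979, 10.078, 95.1, 0, 90], TCP at [0.176, 0.521, 0.231] pointing down, gripper open.
Joint ranges: [-179.16, 179.16], [-48.56, 103.87], [-65.8, 70.77], [-126.05, 130.52], [-82.76, 87.17], [-180, 180]. Speed limits (degrees/s): [127.2, 127.2, 147.25, 180, 180, 180].

### API

Orientations are given as [roll, pitch, yaw] about the fixed x, y, z axes, in that order (R = Rz(yaw) Ry(pitch) Rx(roll)).
In Python, from workcell import bot, imaging gives the robot as it stands.
- The arm moves only by the tool servo_tool, never from a script. Its argument "moves" is a list that holds one entry, the list of rows, each a list of 7 numbers: the turn, a rotation vector about the tool's x, y, z in rad, then the shift along the tool's x, y, z in cm, then the finger opening in cm, from 0 to 8.54. A call has 1 to 12 rows; each row shifts and turns the pose as measured when the row begins, along the tool's axes as they then stand; what a row does not reach is not made up. A row lasts 1/12 s, in which the tool goes at most 41.7 mm and 7.16 degrees, less where a joint would pass 70% of its speed; a pose out of reach is approached as far as the arm can. A call is refused whole if a number of a shift passes 4.17 or a number of a turn 0.125, either way. A call with a gripper value outside its range is refused whole. The fingers move at their own pace and stop on an object; "force" is the grip in N (left out, the last holds). Time passes only in rows, so rows that do not move let the fingers close. It gives the time, the measured TCP pose, the force and the opening at its end, in the units of the state.
- bot.get_obs(): the state, without advancing time (a new reading comes with each control period).
- imaging.camera(name): name is "scene" or "side" or "wrist"; returns the picture (420x560x3 uint8, blue, green, red); there is no depth.
- imaging.calibration(name): a dict with "fx", "fy", "cx", "cy" (pixels), "D" ([k1, k2, p1, p2, k3] as OpenCV has them; the pictures are not rectified), "camera_from_world" (4x4, takes a point from world to camera coordinates). Camera axes: x right, y down, z forward; pixel columns grow to the right and rows downward; lengths in m; the calibration is good to about 2 mm. A picture is of the moment at which its call begins: read the wrist's pose just before it. calibration takes no time and is no camera call; for the wrist camera it gives the pose at the moment of the call.
- bot.job_done(): hands the job in, once; it reports no verdict.
The state is a dict: "time": time; "q": joint angles; "qd": joint speeds; "joint_efforts": joint torques, N m; "ee_pos": TCP position; "tcp_rot": TCP orientation; "wrist_force": force on the tool from outside, world axes, zero at the start; "torque": the same for the moment, N m; "opening": finger opening in m.
Only numpy, scipy, OpenCV 4.12 (cv2) and the standard library are available. Lean on these libraries where they do the work, as an engineer would, in place of code of your own. Each camera call takes 0.05 s, during which the arm holds its last target.

## Working session

There is one attempt and no reset: what is moved stays moved. The work goes in short steps, Python scripts to look and compute and a tool call to move; the robot and the scene stay as the last step left them, time stands still between calls to the robot, and variables do not carry over. Pictures are saved under pics/ and viewed, and the job is handed in when it is done.

Besides the shell and the picture viewer there is one more tool, called after "Emit:" as name(argument=value, ...) on one line, values as JSON. servo_tool: Moves the arm, as the interface text tells. Its arguments: {"type":"object","properties":{"moves":{"type":"array","items":{"type":"array","items":{"type":"array","items":{"type":"number"}}}},"force":{"type":"number"}},"required":["moves"]}

```bash
mkdir -p pics; ls; python3 - <<'E'
from workcell import bot, imaging
import cv2
o=bot.get_obs(); print(o, bot.pinch_z)
for n in ("scene","side","wrist"):
    cv2.imwrite(f"pics/{n}0.png",imaging.camera(n)); c=imaging.calibration(n); print(n,c)
E
```

```text
pics
{'time': 0.0, 'q': array([7.13345827e+01, 5.01042655e+00, 1.00356944e+01, 9.50993177e+01,
       2.74959800e-04, 9.00002390e+01]), 'qd': array([-0.15300717, -0.01332894, -0.04770455, -0.03928434,  0.06328772,
        0.0533029 ]), 'joint_efforts': array([ 1.94636509e-04, -5.20406878e+01,  4.64783370e+01,  1.72540691e-02,
       -1.98312210e-05, -3.05550384e-05]), 'ee_pos': array([0.17595067, 0.52086314, 0.23060064]), 'tcp_rot': array([-1.79925950e+02, -2.74650656e-04,  1.61334343e+02]), 'wrist_force': array([-0.75606458, -0.97906272,  0.5687648 ]), 'torque': array([-0.01551412,  0.00418706, -0.05744181]), 'opening': 0.08578221493228654} 0.0187
scene {'fx': 420.6772237571273, 'fy': 420.6772237571273, 'cx': 279.96489883406423, 'cy': 211.52778245481042, 'D': array([-0.09379644,  0.        ,  0.        ,  0.        ,  0.        ]), 'camera_from_world': array([[-6.99270340e-01,  7.14856082e-01, -1.33160800e-03,
         3.69161830e-01],
       [ 5.82811668e-01,  5.69024211e-01, -5.80122408e-01,
        -3.01613604e-01],
       [-4.13946314e-01, -4.06438470e-01, -8.14528219e-01,
     
[... 309 characters left out ...]
ld': array([[ 0.80389173, -0.59451965,  0.01744891, -0.45584377],
       [-0.39298924, -0.55295186, -0.73471334,  0.31931277],
       [ 0.44644993,  0.58377274, -0.67815326,  0.79814302],
       [ 0.        ,  0.        ,  0.        ,  1.        ]])}
wrist {'fx': 323.1717896319472, 'fy': 323.1717896319472, 'cx': 283.08940144136983, 'cy': 207.64441315796125, 'D': array([0.01768933, 0.        , 0.        , 0.        , 0.        ]), 'camera_from_world': array([[ 0.32059035,  0.94721705, -0.0012953 , -0.54925729],
       [ 0.91063574, -0.30783228,  0.27564802, -0.03594101],
       [ 0.26069977, -0.08954964, -0.96125776,  0.37892169],
       [ 0.        ,  0.        ,  0.        ,  1.        ]])}
```

View pics/scene0.png

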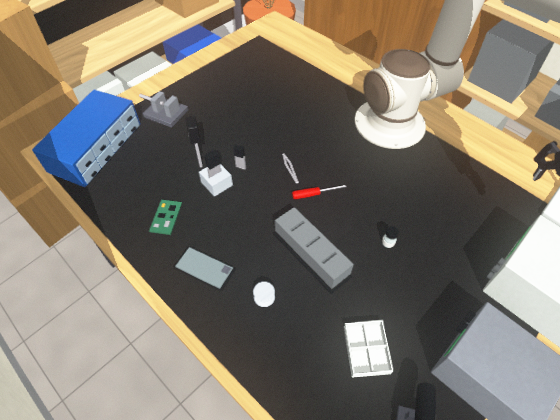

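View pics/side0.png

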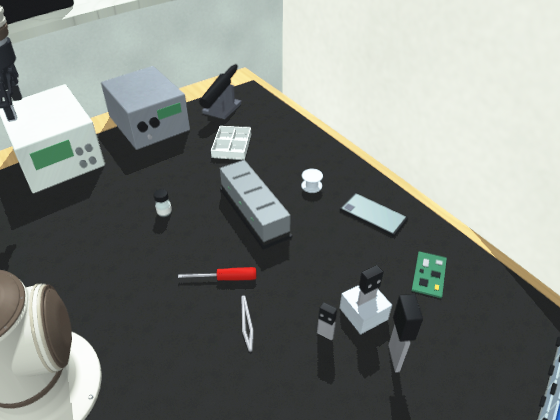

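View pics/wrist0.png

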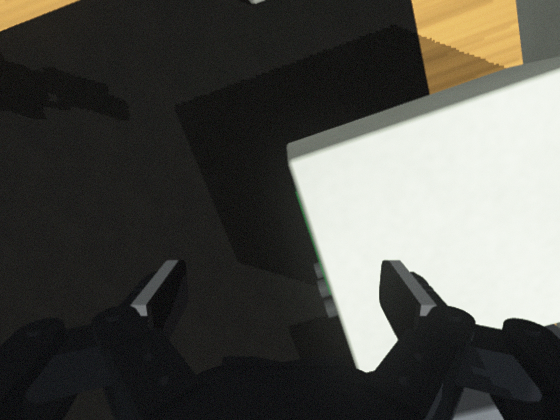

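```bash
python3 - <<'E'
import cv2
s=cv2.imread('pics/scene0.png'); d=cv2.imread('pics/side0.png')
def c(im,x0,y0,x1,y1,k,n): cv2.imwrite(f'pics/{n}.png',cv2.resize(im[y0:y1,x0:x1],None,fx=k,fy=k,interpolation=cv2.INTER_CUBIC))
c(s,265,200,365,295,8,'sd'); c(s,180,110,260,200,6,'ss'); c(d,210,150,300,250,6,'dd'); c(d,310,255,430,375,5,'ds')
E
```

```text
(no output)
```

View pics/sd.png

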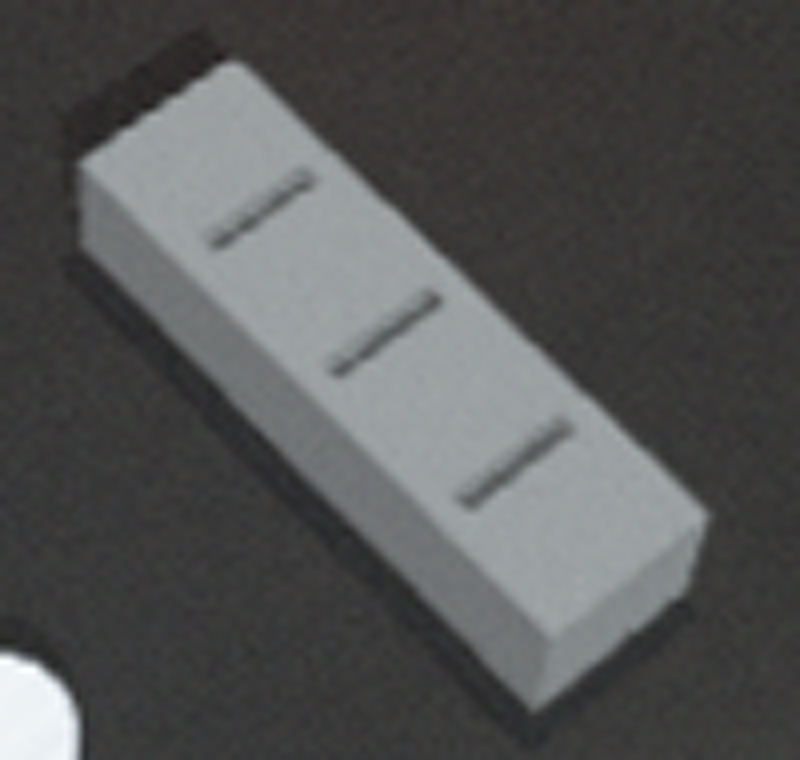

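View pics/ss.png

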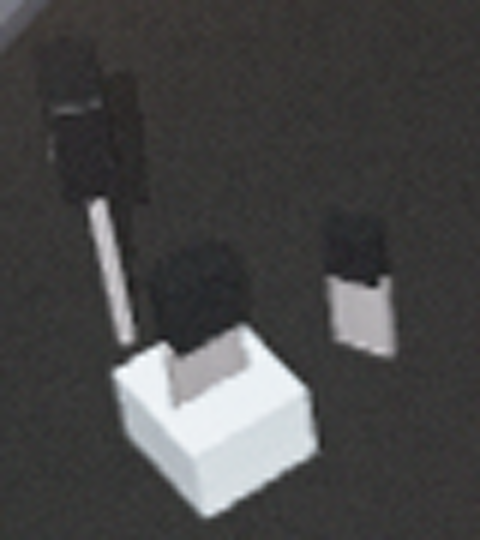

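View pics/dd.png

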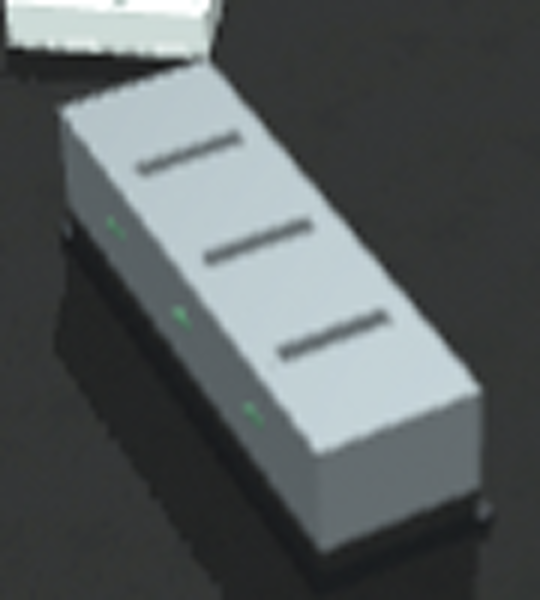

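View pics/ds.png

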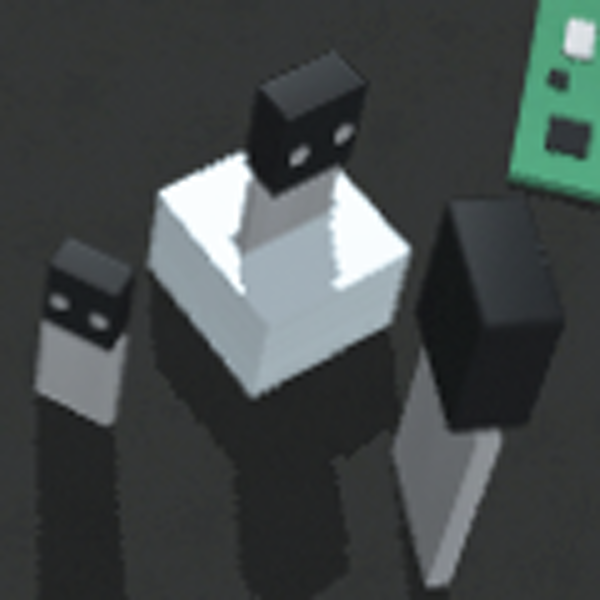

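```bash
cat > h.py <<'E'
import numpy as np, cv2
from scipy.optimize import least_squares
from workcell import bot, imaging
def proj(n,P,c=None):
    c=c or imaging.calibration(n); T=c['camera_from_world']
    K=np.array([[c['fx'],0,c['cx']],[0,c['fy'],c['cy']],[0,0,1]])
    return cv2.projectPoints(np.asarray(P,float).reshape(-1,3),cv2.Rodrigues(T[:3,:3])[0],T[:3,3],K,c['D'])[0][:,0]
def px(l,k,x0,y0): return (np.array(l,float)+.5)/k-.5+[x0,y0]
def W(p,L):
    c,s=np.cos(p[2]),np.sin(p[2]); L=np.asarray(L,float)
    return np.c_[p[0]+c*L[:,0]-s*L[:,1],p[1]+s*L[:,0]+c*L[:,1],L[:,2]]
def fit(views,p0):
    cs={v[0]:imaging.calibration(v[0]) for v in views}
    f=lambda p:np.concatenate([(proj(n,W(p,L),cs[n])-u).ravel() for n,L,u in views])
    r=least_squares(f,p0,loss='soft_l1',f_scale=.5); return r.x,f(r.x).reshape(-1,2)
E
python3 - <<'E'
from h import *
np.set_printoptions(precision=4,suppress=True)
def go(v,p0,name):
    for vv,t in ((v,'both'),(v[:1],'scene'),(v[1:],'side')):
        p,r=fit(vv,p0); print(name,t,p[:2],np.degrees(p[2]),np.abs(r).max(),np.sqrt((r**2).mean()))
a,b,z=.033,.111,.07
L=[[-a,-b,z],[a,-b,z],[-a,b,z],[a,b,z],[0,-.06,z],[0,0,z],[0,.06,z]]
v=[('scene',L,px([(240,62),(80,165),(708,515),(552,638),(263,212),(387,335),(515,466)],8,265,200)),
('side',L,px([(318,453),(480,390),(62,110),(210,62),(333,337),(260,243),(190,155)],6,210,150))]
go(v,[.5,0,0],'dock')
a,b,z=.033,.035,.048
# side: left(-x,?) 
L=[[-a,b,z],[a,b,z],[a,-b,z],[-a,-b,z]]
# scene: right=-x+y, down=+x+y ; side right=x-y, down=-x-y
v=[('scene',L,px([(310,392),(203,445),(113,375),(250,325)],6,180,110)),
('side',L,px([(160,195),(243,153),(410,245),(268,322)],5,310,255))]
go(v,[.5,-.2,0],'stand')
a,b,z=.018,.01,.129
L=[[-a,b,z],[a,b,z],[a,-b,z],[-a,-b,z]]
v=[('side',L,px([(258,92),(335,52),(367,87),(290,115)],5,310,255))]
go(v,[.5,-.2,0],'handle')
for n,x in (('small',(330,330)),):pass
E
```

```text
dock both [0.5658 0.151 ] -6.470273801503174 0.9878777812883754 0.5736126318267716
dock scene [0.5664 0.1527] -6.394557094442725 0.694394324204552 0.31223504491064824
dock side [0.5647 0.1485] -6.459689804243471 0.3192233967747029 0.18872413443421765
stand both [ 0.5796 -0.2128] -3.397037224776278 8.800217278142611 3.1873367038343847
stand scene [ 0.5804 -0.2086] -6.054483292427017 3.147860054540047 1.7923906977406316
stand side [ 0.58   -0.2137] -3.690524168816943 9.401221960871169 4.024663524560229
handle both [ 0.579  -0.2166] -4.871834353536854 2.7838173876477867 1.0457453896361502
handle scene [ 0.579  -0.2166] -4.871834353536854 2.7838173876477867 1.0457453896361502Traceback (most recent call last):
  File "<stdin>", line 21, in <module>
  File "<stdin>", line 5, in go
  File "h.py", line 15, in fit
    r=least_squares(f,p0,loss='soft_l1',f_scale=.5); return r.x,f(r.x).reshape(-1,2)
    return func(*args, **kwargs)
    vector_fun = VectorFunction(
        fun_wrapped,
    ...<6 lines>...
        workers=workers
    )
    self._update_fun()
    ~~~~~~~~~~~~~~~~^^
    self.f = self.fun_wrapped(xp_copy(self.x))
             ~~~~~~~~~~~~~~~~^^^^^^^^^^^^^^^^^
    return np.atleast_1d(self.fun(x))
                         ~~~~~~~~^^^
    return self.f(x, *self.args, **self.kwargs)
           ~~~~~~^^^^^^^^^^^^^^^^^^^^^^^^^^^^^^
  File "h.py", line 14, in <lambda>
    f=lambda p:np.concatenate([(proj(n,W(p,L),cs[n])-u).ravel() for n,L,u in views])
               ~~~~~~~~~~~~~~^^^^^^^^^^^^^^^^^^^^^^^^^^^^^^^^^^^^^^^^^^^^^^^^^^^^^^^
ValueError: need at least one array to concatenate
```

```bash
python3 - <<'E'
from h import *
np.set_printoptions(precision=4,suppress=True)
def go(v,p0,name):
    for vv,t in ((v,'both'),(v[:1],'scene'),(v[1:],'side')):
      if vv:
        p,r=fit(vv,p0); print(name,t,p[:2],np.degrees(p[2]),'\n',r.T)
a,b,z=.033,.035,.048
L=np.array([[-a,b,z],[a,b,z],[a,-b,z],[-a,-b,z]])
v=[('scene',L[[0,1,2]],px([(310,392),(203,445),(113,375)],6,180,110)),
('side',L[[0,2,3]],px([(160,195),(410,245),(268,322)],5,310,255))]
go(v,[.5,-.2,0],'stand')
a,b,z=.018,.01,.129
L=[[-a,b,z],[a,b,z],[a,-b,z],[-a,-b,z]]
v=[('side',L,px([(258,92),(335,52),(367,87),(290,115)],5,310,255))]
go(v,[.5,-.2,0],'handle')
from scipy.spatial.transform import Rotation as R
for P in ([.58,-.213,.0],[.566,.151,0],[.55,-.03,.1]): print(proj('scene',P),proj('side',P))
E
```

```text
stand both [ 0.5805 -0.2132] -3.9858328977878594 
 [[-0.3133 -0.9567 -0.1925 -0.9854 -0.5702  0.2877]
 [-1.2207  1.827  -0.4883 -0.4168 -0.1804  0.3809]]
stand scene [ 0.5804 -0.2115] -3.3784396248261865 
 [[ 0.1374 -0.3559  0.1741]
 [-1.0535  2.1446 -0.0575]]
stand side [ 0.5814 -0.2138] -4.945126564273904 
 [[-0.3429 -0.0556  0.4335]
 [-0.7624  0.1395  0.2875]]
handle both [ 0.579  -0.2166] -4.871834353536854 
 [[-0.5838 -0.0159  0.6537  0.0028]
 [-0.2758 -0.3927  0.0181  2.7838]]
handle scene [ 0.579  -0.2166] -4.871834353536854 
 [[-0.5838 -0.0159  0.6537  0.0028]
 [-0.2758 -0.3927  0.0181  2.7838]]
[[216.7234 183.1096]] [[362.3327 313.057 ]]
[[310.7452 254.7471]] [[253.8024 211.6254]]
[[265.9216 190.2252]] [[295.1178 229.2588]]
```

Emit:
servo_tool(moves=[[[0,0,0,-2.8,-2.57,0,8.5],[0,0,0,-2.8,-2.57,0,8.5],[0,0,0,-2.8,-2.57,0,8.5],[0,0,0,-2.8,-2.57,0,8.5],[0,0,0.12,-2.8,-2.57,0,8.5],[0,0,0.12,-2.8,-2.57,0,8.5],[0,0,0.12,0,0,0,8.5],[0,0,0.12,0,0,0,8.5],[0,0,0.12,0,0,0,8.5],[0,0,0.12,0,0,0,8.5],[0,0,0.12,0,0,0,8.5],[0,0,0.12,0,0,0,8.5]]])

```text
time: 1.15
ee_pos: [0.2851, 0.3082, 0.2262]
tcp_rot: [-179.7, 0.3, 104.9]
wrist_force: [0.0, 0.5, 0.0]
opening: 0.085
```

```bash
python3 - <<'E'
from h import *
np.set_printoptions(precision=4,suppress=True)
def ground(n,uv,z):
    return least_squares(lambda p:(proj(n,[p[0],p[1],z])-uv).ravel(),[.5,-.2]).x
print('big',ground('scene',px([(125,345)],6,180,110),0),ground('side',px([(435,587)],5,310,255),0), ground('side',px([(395,455)],5,310,255),0))
print('small',ground('scene',px([(335,338)],6,180,110),0),ground('scene',px([(393,355)],6,180,110),0),ground('side',px([(37,390)],5,310,255),0),ground('side',px([(113,425)],5,310,255),0))
E
```

```text
big [ 0.5736 -0.2978] [ 0.5438 -0.3449] [ 0.5703 -0.2968]
small [ 0.4952 -0.2237] [ 0.4823 -0.1939] [ 0.4808 -0.1953] [ 0.4942 -0.224 ]
```

Emit:
servo_tool(moves=[[[0,0,0.12,0,0,0,8.5],[0,0,0.12,0,0,0,8.5],[0,0,0.12,0,0,0,8.5],[0,0,0.12,0,0,0,8.5],[0,0,0.12,0,0,0,8.5],[0,0,0.12,0,0,0,8.5],[0,0,0.12,0,0,0,8.5],[0,0,0.12,0,0,0,8.5],[0,0,0.12,0,0,0,8.5],[0,0,0.12,0,0,0,8.5],[0,0,0.12,0,0,0,8.5],[0,0,0.12,0,0,0,8.5]]])

```text
time: 2.15
ee_pos: [0.3504, 0.2143, 0.2238]
tcp_rot: [-175.2, 1.5, 28.2]
wrist_force: [0.4, 0.8, 0.0]
opening: 0.0849
```

Emit:
servo_tool(moves=[[[0,0,0.12,0,0,0,8.5],[0,0,0.12,0,0,0,8.5],[0,0,0.1,0,0,0,8.5],[0,0,0.0,2.0,2.0,-0.5,8.5],[0,0,0.0,2.0,3.5,-0.5,8.5],[0,0,0,2.0,3.5,0,8.5],[0,0,0,2.0,3.5,0,8.5],[0,0,0,2.0,3.5,0,8.5],[0,0,0,2.0,3.5,0,7],[0,0,0,2.0,3.5,0,5],[0,0,0,2.0,3.5,0,5],[0,0,0,0,0,0,5]]])

```text
time: 3.15
ee_pos: [0.5981, -0.1044, 0.1809]
tcp_rot: [-171.9, 3.7, 13.0]
wrist_force: [0.4, -0.2, -0.8]
opening: 0.0502
```

```bash
cat >> h.py <<'E'
from scipy.spatial.transform import Rotation as R
def need(tgt,yaw,o=None):
    o=o or bot.get_obs(); Rc=R.from_euler('xyz',o['tcp_rot'],degrees=True); Rt=R.from_euler('xyz',[180,0,yaw],degrees=True)
    print('t',round(o['time'],2),'pos',np.round(o['ee_pos'],4),'rpy',np.round(o['tcp_rot'],2),'F',np.round(o['wrist_force'],1),'op',round(o['opening'],4))
    print(' turn',np.round((Rc.inv()*Rt).as_rotvec(),4),'shift cm',np.round(Rc.inv().apply(np.array(tgt)-o['ee_pos'])*100,2))
E
python3 - <<'E'
from h import *
print(bot.get_obs()['qd'])
need([.58,-.213,.20],-4.5)
E
```

```text
[ 1.25683572 -3.30992379 -2.67841819  2.24371015  1.21038249  1.70841709]
t 3.15 pos [ 0.5981 -0.1044  0.1809] rpy [-171.88    3.73   13.03] F [ 0.4 -0.2 -0.8] op 0.0502
 turn [-0.1307  0.0862  0.3007] shift cm [-4.33  9.84 -3.06]
```

Emit:
servo_tool(moves=[[[0,0,0,0,0,0,5]]])

```text
time: 3.23
ee_pos: [0.5987, -0.1058, 0.179]
tcp_rot: [-171.8, 3.9, 12.9]
wrist_force: [-0.3, 0.7, 0.4]
opening: 0.05
```

```bash
python3 - <<'E'
from h import *
print(bot.get_obs()['qd'])
need([.58,-.213,.20],-4.5)
E
```

```text
[-2.44913246  5.78692677  1.9785283  -1.48812806 -0.87738964 -1.24379029]
t 3.23 pos [ 0.5987 -0.1058  0.179 ] rpy [-171.8     3.88   12.92] F [-0.3  0.7  0.4] op 0.05
 turn [-0.1316  0.0887  0.2986] shift cm [-4.35  9.67 -3.23]
```

Emit:
servo_tool(moves=[[[-0.04,0.025,0.09,-1.4,2.4,-0.9,5],[-0.04,0.025,0.09,-1.4,2.4,-0.9,5],[-0.04,0.025,0.09,-0.8,2.4,-0.9,5],[0,0,0,0,0,0,5],[0,0,0,0,0,0,5]]])

```text
time: 3.65
ee_pos: [0.5718, -0.1851, 0.198]
tcp_rot: [-179.6, 0.9, -3.4]
wrist_force: [-0.3, 0.3, -0.4]
opening: 0.05
```

```bash
python3 - <<'E'
from h import *
need([.58,-.213,.20],-4.5)
cv2.imwrite('pics/w1.png',imaging.camera('wrist'))
need([.58,-.213,.20],-4.5)
E
```

```text
t 3.65 pos [ 0.5718 -0.1851  0.198 ] rpy [-179.57    0.94   -3.41] F [-0.3  0.3 -0.4] op 0.05
 turn [-0.0074  0.0165  0.0189] shift cm [ 0.98  2.74 -0.23]
t 3.7 pos [ 0.572  -0.185   0.1984] rpy [-179.58    0.92   -3.39] F [-0.4  0.  -0.1] op 0.0498
 turn [-0.0071  0.0161  0.0193] shift cm [ 0.96  2.74 -0.2 ]
```

View pics/w1.png

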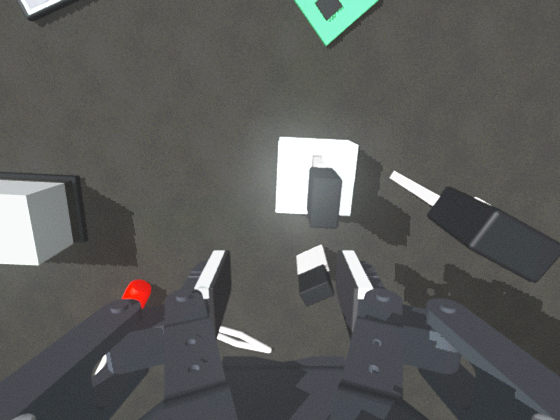

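```bash
python3 - <<'E'
from h import *
s=cv2.imread('pics/w1.png'); x0,y0,x1,y1=260,120,400,240
cv2.imwrite('pics/w1c.png',cv2.resize(s[y0:y1,x0:x1],None,fx=5,fy=5,interpolation=cv2.INTER_CUBIC))
c=imaging.calibration('wrist'); T=c['camera_from_world']; print(-T[:3,:3].T@T[:3,3])
o=bot.get_obs(); Rt=R.from_euler('xyz',o['tcp_rot'],degrees=True)
p=o['ee_pos']; print(proj('wrist',[p,p-Rt.apply([0,0,.0187])]))
print(proj('wrist',[[.58,-.213,.048],[.58,-.213,.129]]))
E
```

```text
[ 0.64393917 -0.19052186  0.33996664]
[[282.63036051 265.53008459]
 [282.58934178 285.06745435]]
[[313.80834149 180.78999944]
 [323.82576478 205.81458187]]
```

View pics/w1c.png

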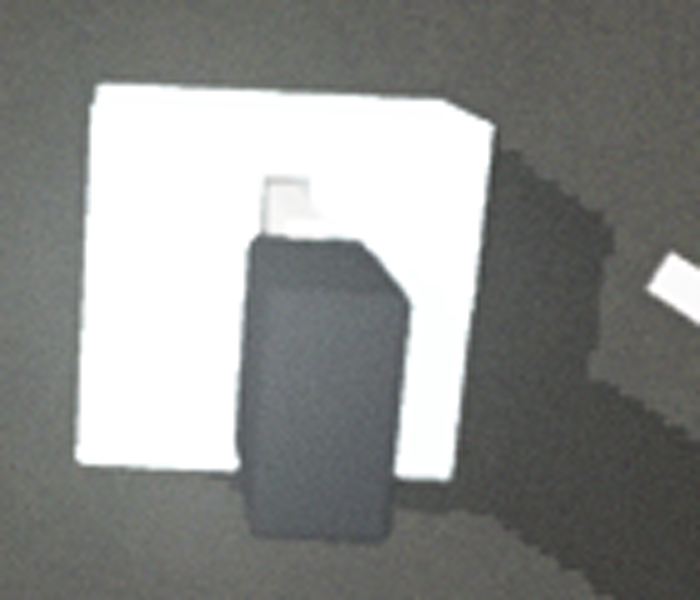

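```bash
cat >> h.py <<'E'
def go(v,p0,name):
    p,r=fit(v,p0); print(name,np.round(p[:2],4),round(np.degrees(p[2]),2),'\n',np.round(r.T,2))
E
python3 - <<'E'
from h import *
a,b,z=.018,.01,.129
L=[[a,b,z],[a,-b,z],[-a,-b,z],[-a,b,z]]
go([('wrist',L,px([(259,286),(409,303),(389,540),(253,535)],5,260,120))],[.58,-.21,-.1],'handle')
a,b,z=.033,.035,.048
L=[[a,-b,z],[-a,-b,z],[-a,b,z]]
go([('wrist',L,px([(493,128),(452,480),(78,465)],5,260,120))],[.58,-.21,-.1],'stand')
E
```

```text
handle [ 0.582  -0.2138] -4.53 
 [[-0.05  0.18  0.45 -1.17]
 [-0.28 -3.08  0.58  0.98]]
stand [ 0.5808 -0.2147] -6.13 
 [[-0.35 -0.14  0.97]
 [ 0.11  0.13 -0.34]]
```

Emit:
servo_tool(moves=[[[-0.003,0.008,0.012,0.5,1.4,0,5],[-0.003,0.008,0.012,0.5,1.4,0,5],[0,0,0,0,0,0,5],[0,0,0,0,0,0,5]]])

```text
time: 4.03
ee_pos: [0.5818, -0.2131, 0.1979]
tcp_rot: [-179.9, -0.1, -4.5]
wrist_force: [-0.3, 0.2, -0.5]
opening: 0.0501
```

```bash
python3 - <<'E'
from h import *
need([.581,-.214,.0865],-5)
E
```

```text
t 4.03 pos [ 0.5818 -0.2131  0.1979] rpy [-1.7986e+02 -5.0000e-02 -4.4800e+00] F [-0.3  0.2 -0.5] op 0.0501
 turn [-0.0025 -0.0009  0.009 ] shift cm [-0.08  0.13 11.14]
```

Emit:
servo_tool(moves=[[[-0.002,0,0.009,-0.05,0.1,2.0,5],[0,0,0,0,0,2.0,5],[0,0,0,0,0,2.0,5],[0,0,0,0,0,2.0,5],[0,0,0,0,0,1.5,5],[0,0,0,0,0,1.0,5],[0,0,0,0,0,0,5],[0,0,0,0,0,0,5]]])

```text
time: 4.7
ee_pos: [0.5828, -0.2129, 0.0866]
tcp_rot: [-179.8, 0.1, -4.8]
wrist_force: [0.2, -0.1, 0.0]
opening: 0.0501
```

```bash
python3 - <<'E'
from h import *
need([.581,-.214,.0865],-5)
cv2.imwrite('pics/w2.png',imaging.camera('wrist'))
E
```

```text
t 4.7 pos [ 0.5828 -0.2129  0.0866] rpy [-1.7984e+02  7.0000e-02 -4.8000e+00] F [ 0.2 -0.1  0. ] op 0.0501
 turn [-0.0028  0.0013  0.0034] shift cm [-0.17  0.13  0.01]
```

View pics/w2.png

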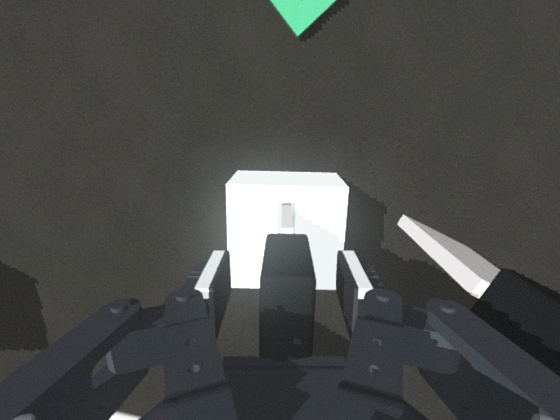

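Emit:
servo_tool(moves=[[[-0.002,0.001,0.003,-0.1,0.05,0,5],[0,0,0,0,0,0,2.6],[0,0,0,0,0,0,1.8],[0,0,0,0,0,0,1.4],[0,0,0,0,0,0,1.0],[0,0,0,0,0,0,1.0],[0,0,0,0,0,0,1.0],[0,0,0,0,0,0,1.0]]], force=60)

```text
time: 5.42
ee_pos: [0.5836, -0.2139, 0.0912]
tcp_rot: [180.0, -0.3, -5.0]
wrist_force: [-0.6, -0.3, -1.7]
opening: 0.0196
```

```bash
python3 - <<'E'
from h import *
need([.581,-.214,.0865],-5)
o=bot.get_obs(); print(o['torque'])
cv2.imwrite('pics/w3.png',imaging.camera('wrist'))
E
```

```text
t 5.42 pos [ 0.5836 -0.2139  0.0912] rpy [179.95  -0.31  -4.98] F [-0.6 -0.3 -1.7] op 0.0196
 turn [ 0.0008 -0.0054  0.0003] shift cm [-0.26  0.03  0.46]
[-0.02509231 -0.03952475 -0.00686585]
```

View pics/w3.png

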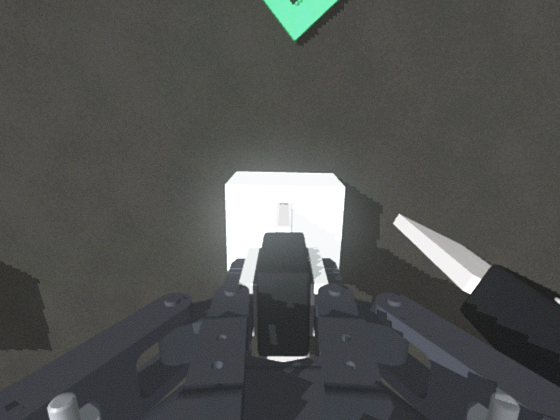

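Emit:
servo_tool(moves=[[[0,-0.003,0,0,0,-0.8,1.0],[0,0,0,0,0,-1.0,1.0],[0,0,0,0,0,-1.5,1.0],[0,0,0,0,0,-1.5,1.0],[0,0,0,0,0,-1.5,1.0],[0,0,0,0,0,-1.5,1.0],[0,0,0,0,0,-1.5,1.0],[0,0,0,0,0,-1.5,1.0],[0,0,0,0,0,0,1.0],[0,0,0,0,0,0,1.0]]])

```text
time: 6.3
ee_pos: [0.5829, -0.2137, 0.211]
tcp_rot: [179.9, -0.2, -5.0]
wrist_force: [-1.2, 0.6, -2.4]
opening: 0.0194
```

```bash
python3 - <<'E'
from h import *
need([.573,.2106,.205],-6.4)
cv2.imwrite('pics/w4.png',imaging.camera('wrist'));cv2.imwrite('pics/s4.png',imaging.camera('side'))
E
```

```text
t 6.3 pos [ 0.5829 -0.2137  0.211 ] rpy [179.92  -0.23  -4.98] F [-1.2  0.6 -2.4] op 0.0194
 turn [ 0.0013 -0.004   0.0248] shift cm [ -4.68 -42.18   0.52]
```

View pics/w4.png

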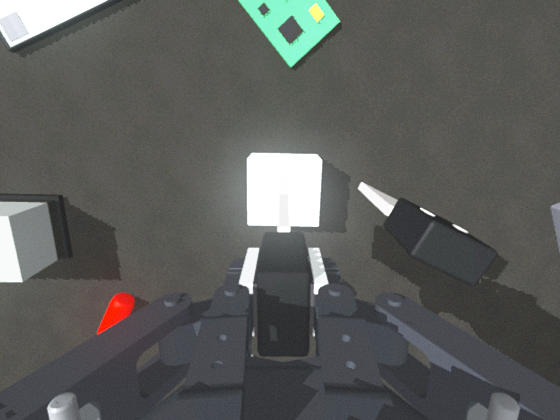

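View pics/s4.png

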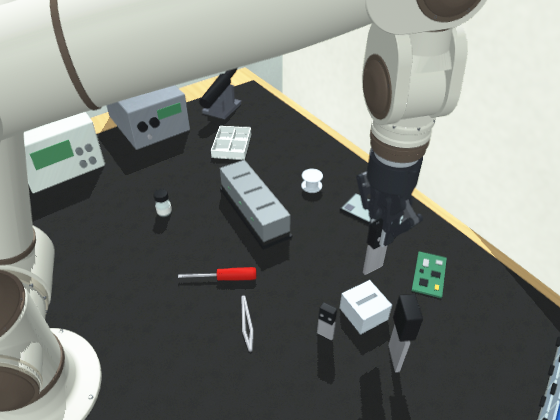

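Emit:
servo_tool(moves=[[[0,0,0.004,-0.3,-1.5,-0.1,1.0],[0,0,0.004,-0.3,-2.5,-0.1,1.0],[0,0,0.004,-0.3,-3,0,1.0],[0,0,0.004,-0.3,-3,0,1.0],[0,0,0.004,-0.3,-3,0,1.0],[0,0,0.004,-0.3,-3,0,1.0],[0,0,0,-0.3,-3,0,1.0],[0,0,0,-0.3,-3,0,1.0],[0,0,0,-0.3,-3,0,1.0],[0,0,0,-0.3,-2,0,1.0],[0,0,0,0,-1,0,1.0],[0,0,0,0,0,0,1.0]]])

```text
time: 7.4
ee_pos: [0.5673, 0.0137, 0.2015]
tcp_rot: [-177.1, 0.9, -0.0]
wrist_force: [-0.2, -0.8, -2.0]
opening: 0.0191
```

```bash
python3 - <<'E'
from h import *
need([.573,.2106,.205],-6.4)
s=cv2.imread('pics/s4.png'); x0,y0,x1,y1=340,200,420,290
cv2.imwrite('pics/s4c.png',cv2.resize(s[y0:y1,x0:x1],None,fx=6,fy=6,interpolation=cv2.INTER_CUBIC))
E
```

```text
t 7.4 pos [0.5673 0.0137 0.2015] rpy [-1.7708e+02  8.8000e-01 -3.0000e-02] F [-0.2 -0.8 -2. ] op 0.0191
 turn [-0.05    0.0181  0.1108] shift cm [  0.55 -19.69   0.64]
```

View pics/s4c.png

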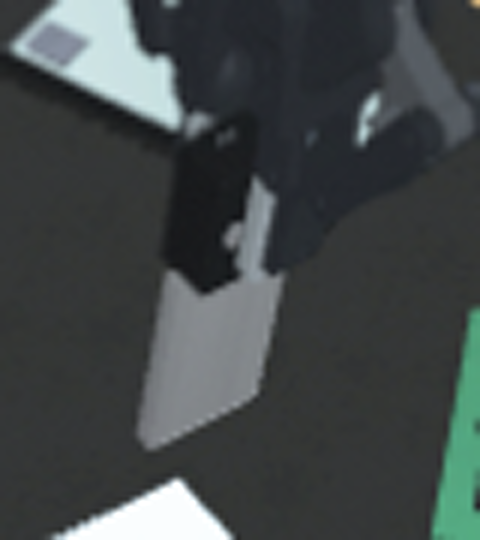

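Emit:
servo_tool(moves=[[[-0.01,0.005,0.025,0.1,-1.5,0,1.0],[-0.01,0.005,0.03,0.1,-2.5,0,1.0],[-0.01,0.005,0.03,0,-3,0,1.0],[-0.01,0,0.03,0,-3,0,1.0],[-0.01,0,0.01,0,-3,0,1.0],[0,0,0.01,0,-2.5,0,1.0],[0,0,0,0,-1.2,0,1.0],[0,0,0,0,-0.5,0,1.0],[0,0,0,0,0,0,1.0],[0,0,0,0,0,0,1.0]]])

```text
time: 8.23
ee_pos: [0.5698, 0.0651, 0.2143]
tcp_rot: [-174.4, 0.4, 3.8]
wrist_force: [0.1, -0.8, -2.0]
opening: 0.0192
```

```bash
python3 - <<'E'
from h import *
need([.573,.2106,.205],-6.4)
cv2.imwrite('pics/w5.png',imaging.camera('wrist'))
need([.573,.2106,.205],-6.4)
Rt=R.from_euler('xyz',[179.92,-.23,-4.98],degrees=True); p=np.array([.5829,-.2137,.211]); u=px([(148,447),(258,393)],6,340,200)
c=imaging.calibration('side')
f=lambda a:(proj('side',[p+Rt.apply([a[0]-.02,a[2],a[1]]),p+Rt.apply([a[0]+.02,a[2],a[1]])],c)-u).ravel()
for y in (0,): 
  r=least_squares(lambda b:f([b[0],b[1],y]),[0,.07]); print(r.x,r.fun)
E
```

```text
t 8.23 pos [0.5698 0.0651 0.2143] rpy [-174.42    0.45    3.81] F [ 0.1 -0.8 -2. ] op 0.0192
 turn [-0.0964  0.0165  0.1777] shift cm [  1.29 -14.34   2.32]
t 8.28 pos [0.5698 0.065  0.2143] rpy [-174.43    0.45    3.8 ] F [-0.5  0.3 -1.1] op 0.0194
 turn [-0.0963  0.0165  0.1775] shift cm [  1.29 -14.35   2.32]
[0.00131626 0.08071346] [ 0.29120121  0.04319636 -0.31007887 -0.05745203]
```

View pics/w5.png

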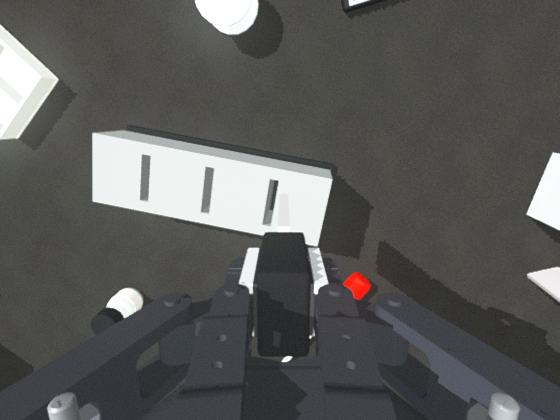

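```bash
python3 - <<'E'
from h import *
print(np.round(bot.get_obs()['q'],1))
c=imaging.calibration('wrist')
s=cv2.imread('pics/w5.png'); x0,y0,x1,y1=80,115,345,255
cv2.imwrite('pics/w5c.png',cv2.resize(s[y0:y1,x0:x1],None,fx=3,fy=3,interpolation=cv2.INTER_CUBIC))
E
```

```text
[  3.7   8.3  11.6  93.8   5.6 179.9]
```

Emit:
servo_tool(moves=[[[-0.05,0.01,0.09,0,0,0,1.0],[-0.04,0.01,0.09,0,0,0,1.0],[0,0,0,0,0,0,1.0]]])

```text
time: 8.53
ee_pos: [0.5699, 0.0032, 0.2137]
tcp_rot: [-177.2, 0.0, -1.0]
wrist_force: [0.5, 1.2, -1.7]
opening: 0.0192
```

```bash
python3 - <<'E'
from h import *
print(np.round(bot.get_obs()['q'],1))
need([.573,.2106,.205],-6.4)
E
```

```text
[ -1.1   7.4  10.7  93.3   2.8 179.9]
t 8.53 pos [0.5699 0.0032 0.2137] rpy [-1.7715e+02  2.0000e-02 -1.0500e+00] F [ 0.5  1.2 -1.7] op 0.0192
 turn [-0.0496  0.0027  0.0934] shift cm [ -0.06 -20.68   1.9 ]
```

View pics/w5c.png

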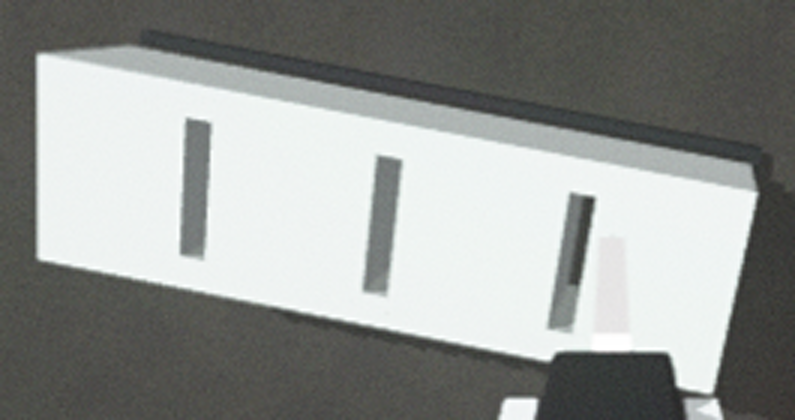

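Emit:
servo_tool(moves=[[[-0.025,0,-0.1,0,0,0,1.0],[-0.025,0,-0.12,0,0,0,1.0],[0,0,-0.12,0,0,0,1.0],[0,0,-0.12,0,0,0,1.0],[0,0,-0.12,0,0,0,1.0],[0,0,-0.12,0,0,0,1.0],[0,0,-0.12,0,0,0,1.0],[0,0,-0.12,0,0,0,1.0],[0,0,-0.12,0,0,0,1.0],[0,0,-0.12,0,0,0,1.0],[0,0,-0.12,0,0,0,1.0],[0,0,-0.12,0,0,0,1.0]]])

```text
time: 9.53
ee_pos: [0.5688, -0.0002, 0.2127]
tcp_rot: [179.8, 0.1, 83.1]
wrist_force: [-0.2, -0.4, -2.4]
opening: 0.0194
```

```bash
python3 - <<'E'
from h import *
print(np.round(bot.get_obs()['q'],1))
need([.573,.2106,.205],173.6)
E
```

```text
[ 0.   7.1 10.3 93.  -0.1 96.9]
t 9.53 pos [ 5.688e-01 -2.000e-04  2.127e-01] rpy [1.7982e+02 6.0000e-02 8.3130e+01] F [-0.2 -0.4 -2.4] op 0.0194
 turn [ 0.0016  0.0032 -1.579 ] shift cm [20.98 -2.11  0.74]
```

Emit:
servo_tool(moves=[[[0,0,-0.12,0,0,0,1.0],[0,0,-0.12,0,0,0,1.0],[0,0,-0.12,0,0,0,1.0],[0,0,-0.12,0,0,0,1.0],[0,0,-0.12,0,0,0,1.0],[0,0,-0.12,0,0,0,1.0],[0,0,-0.12,0,0,0,1.0],[0,0,-0.12,0,0,0,1.0],[0,0,-0.12,0,0,0,1.0],[0,0,-0.12,0,0,0,1.0],[0,0,-0.12,0,0,0,1.0],[0,0,-0.08,0,0,0,1.0]]])

```text
time: 10.53
ee_pos: [0.5679, -0.001, 0.2113]
tcp_rot: [180.0, 0.0, 166.9]
wrist_force: [0.3, -0.5, -1.5]
opening: 0.019
```

```bash
python3 - <<'E'
from h import *
print(np.round(bot.get_obs()['q'],1))
need([.573,.2106,.205],173.6)
E
```

```text
[-0.1  7.1 10.1 93.   0.  13. ]
t 10.53 pos [ 0.5679 -0.001   0.2113] rpy [1.7997e+02 1.0000e-02 1.6686e+02] F [ 0.3 -0.5 -1.5] op 0.019
 turn [ 0.0005  0.0002 -0.1176] shift cm [ 4.31 20.72  0.64]
```

Emit:
servo_tool(moves=[[[0,0,-0.06,0.3,1.5,0,1.0],[0,0,-0.06,0.3,2.5,0,1.0],[0,0,0,0.2,2.5,0,1.0],[0,0,0,0.2,2.5,0,1.0],[0,0,0,0.2,2.5,0,1.0],[0,0,0,0.2,2.5,0,1.0],[0,0,0,0.2,2.5,0,1.0],[0,0,0,0,1.5,0,1.0],[0,0,0,0,0.8,0,1.0],[0,0,0,0,0,0,1.0],[0,0,0,0,0,0,1.0]]])

```text
time: 11.45
ee_pos: [0.5738, 0.1941, 0.2098]
tcp_rot: [180.0, -0.1, 174.2]
wrist_force: [-0.4, -0.0, -1.3]
opening: 0.0195
```

```bash
python3 - <<'E'
from h import *
need([.573,.2106,.205],173.6)
cv2.imwrite('pics/w6.png',imaging.camera('wrist'))
need([.573,.2106,.205],173.6)
print(proj('wrist',[[.566,.151,.07],[.5727,.2106,.07]]))
E
```

```text
t 11.45 pos [0.5738 0.1941 0.2098] rpy [ 1.7997e+02 -1.2000e-01  1.7422e+02] F [-0.4 -0.  -1.3] op 0.0195
 turn [ 0.0005 -0.0021  0.0108] shift cm [0.25 1.63 0.48]
t 11.5 pos [0.5739 0.1938 0.2099] rpy [ 1.7996e+02 -1.2000e-01  1.7419e+02] F [-0.1  0.2 -0.9] op 0.0196
 turn [ 0.0006 -0.0021  0.0104] shift cm [0.26 1.66 0.49]
[[235.04506597 192.07382698]
 [301.91381771 192.73154312]]
```

View pics/w6.png

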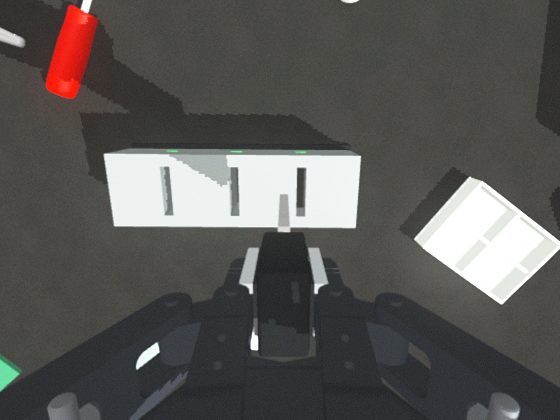

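```bash
python3 - <<'E'
from h import *
s=cv2.imread('pics/w6.png')
for n,(x0,y0,x1,y1),k in (('w6c',(95,140,375,240),2.8),('w6d',(220,140,370,245),5)):
  cv2.imwrite(f'pics/{n}.png',cv2.resize(s[y0:y1,x0:x1],None,fx=k,fy=k,interpolation=cv2.INTER_CUBIC))
E
```

```text
(no output)
```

View pics/w6c.png

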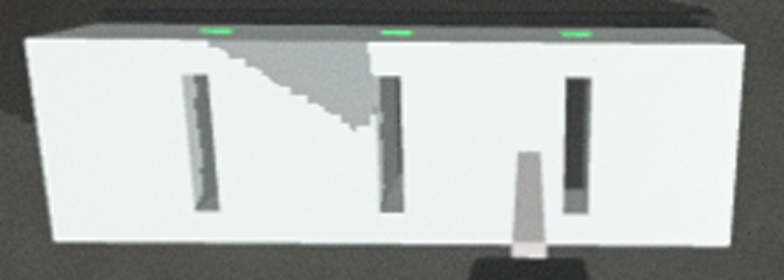

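View pics/w6d.png

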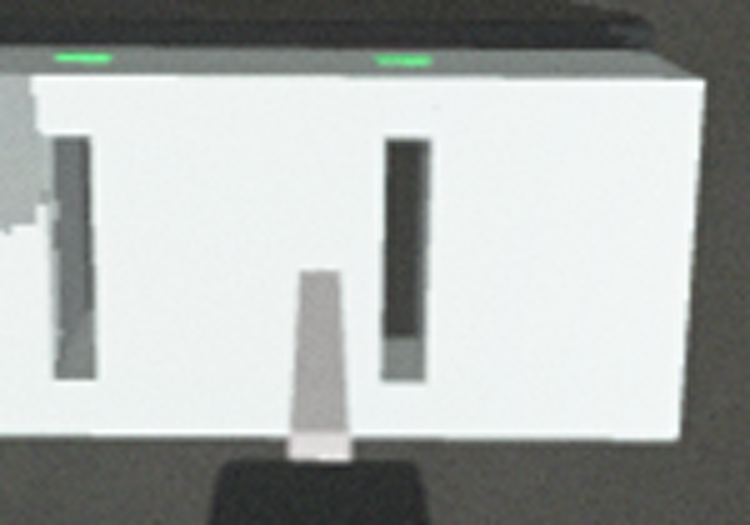

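```bash
python3 - <<'E'
from h import *
a,b,z=.033,.111,.07
u,v=.0225,.00425
L=[[-u,.06-v,z],[-u,.06+v,z],[u,.06+v,z],[u,.06-v,z],[-a,b,z],[a,b,z],[-u,-v,z],[-u,v,z],[u,v,z],[u,-v,z]]
P=px([(387,139),(431,140),(426,382),(381,381),(705,82),(679,440),(53,136),(90,136),(97,379),(54,379)],5,220,140)
L2=[[-a,-b,z],[a,-b,z],[-u,-.06-v,z],[-u,-.06+v,z],[u,-.06+v,z],[u,-.06-v,z]]
P2=px([(25,38),(55,242),(183,75),(206,75),(219,210),(195,210)],2.8,95,140)
V=[('wrist',L+L2,np.r_[P,P2])]
go(V,[.566,.151,-.11],'dock')
p,_=fit(V,[.566,.151,-.11])
for y in (.06,0,-.06): print(W(p,[[0,y,z]]))
o=bot.get_obs(); Rt=R.from_euler('xyz',o['tcp_rot'],degrees=True)
t=px([(320,270)],5,220,140)
for zz in (.075,.078,.081):
  r=least_squares(lambda q:(proj('wrist',o['ee_pos']+Rt.apply([q[0],q[1],zz]))-t).ravel(),[.02,0]); print(zz,r.x*1000-[20,0])
r=px([(300,270),(340,270),(289,430),(349,430)],5,220,140); 
for dx in (0,.002): print(((proj('wrist',[o['ee_pos']+Rt.apply([.02+dx,y,q]) for q in (.078,.006) for y in (-.003,.003)])-[220,140])+.5)*5-.5)
E
```

```text
dock [0.5656 0.1501] -6.32 
 [[-0.37  0.51  0.12 -0.15 -0.1  -0.21 -1.97  0.33  0.41 -0.29  0.12 -0.18
  -0.54  1.02  0.74 -0.04]
 [-0.13 -0.25  0.27  0.4  -0.29 -0.07 -0.13 -0.04  0.35  0.28  0.05 -0.42
  -0.45 -0.35  0.56  0.49]]
[[0.57220467 0.20969664 0.07      ]]
[[0.56559761 0.15006153 0.07      ]]
[[0.55899055 0.09042641 0.07      ]]
0.075 [-2.62111396  0.0214721 ]
0.078 [-3.3415551  0.0245722]
0.081 [-4.06199624  0.0276723 ]
[[298.35204583 246.73265004]
 [341.29132218 246.71380316]
 [289.57226768 410.11158351]
 [351.48976384 410.08847892]]
[[298.29709238 232.70919817]
 [341.34222863 232.69006382]
 [289.46291051 390.44735382]
 [351.59806134 390.42367035]]
```

Emit:
servo_tool(moves=[[[0,0,0.005,0.3,0.8,1.0,1.0],[0,0,0.005,0.2,0.75,1.5,1.0],[0,0,0,0,0,1.5,1.0],[0,0,0,0,0,0.7,1.0],[0,0,0,0,0,0,1.0],[0,0,0,0,0,0,1.0]]])

```text
time: 12.0
ee_pos: [0.5702, 0.2066, 0.1595]
tcp_rot: [180.0, -0.1, 173.1]
wrist_force: [0.4, 0.5, -1.2]
opening: 0.0195
```

```bash
python3 - <<'E'
from h import *
need([.5695,.21,.157],173.68)
E
```

```text
t 12.0 pos [0.5702 0.2066 0.1595] rpy [ 1.7997e+02 -1.0000e-01  1.7315e+02] F [ 0.4  0.5 -1.2] op 0.0195
 turn [ 0.0004 -0.0017 -0.0093] shift cm [0.11 0.33 0.25]
```

Emit:
servo_tool(moves=[[[0,-0.001,-0.009,0.1,0.35,0.1,1.0],[0,0,0,0,0,0,1.0],[0,0,0,0,0,0,1.0]]])

```text
time: 12.25
ee_pos: [0.57, 0.2099, 0.16]
tcp_rot: [179.9, 0.0, 173.6]
wrist_force: [1.3, -0.5, -1.6]
opening: 0.0196
```

```bash
python3 - <<'E'
from h import *
need([.5695,.21,.157],173.68)
cv2.imwrite('pics/w7.png',imaging.camera('wrist'));im=imaging.camera('side');im2=imaging.camera('scene')
need([.5695,.21,.157],173.68)
s=cv2.imread('pics/w7.png')
x0,y0,x1,y1=200,130,380,260
cv2.imwrite('pics/w7c.png',cv2.resize(s[y0:y1,x0:x1],None,fx=4.4,fy=4.4,interpolation=cv2.INTER_CUBIC))
a=cv2.resize(im[120:250,190:320],None,fx=4,fy=4,interpolation=cv2.INTER_CUBIC)
b=cv2.resize(im2[180:310,260:390],None,fx=4,fy=4,interpolation=cv2.INTER_CUBIC)
cv2.imwrite('pics/s7.png',cv2.resize(np.hstack([a,b]),(800,400)))
E
```

```text
t 12.25 pos [0.57   0.2099 0.16  ] rpy [1.7993e+02 5.0000e-02 1.7364e+02] F [ 1.3 -0.5 -1.6] op 0.0196
 turn [ 0.0011  0.0008 -0.0007] shift cm [0.05 0.01 0.3 ]
t 12.4 pos [0.57   0.2099 0.1598] rpy [1.7993e+02 4.0000e-02 1.7363e+02] F [-0.1 -0.  -1.2] op 0.0193
 turn [ 0.0012  0.0007 -0.0008] shift cm [0.05 0.01 0.28]
```

View pics/w7c.png

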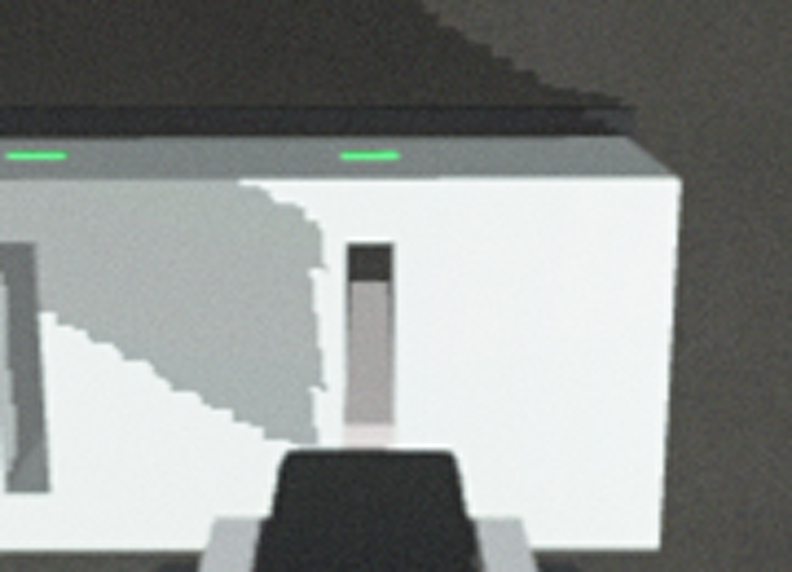

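View pics/s7.png

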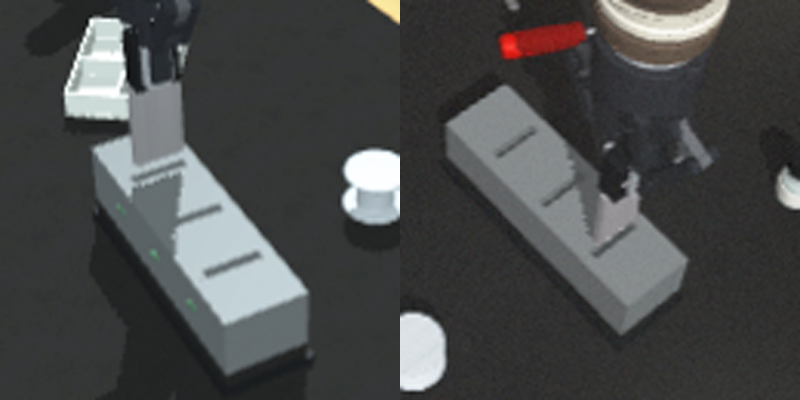

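```bash
python3 - <<'E'
from h import *
o=bot.get_obs(); Rt=R.from_euler('xyz',o['tcp_rot'],degrees=True)
t=px([(369,283)],4.4,200,130); s=px([(370,244)],4.4,200,130); s2=px([(681,179),(660,549)],4.4,200,130)
for zz in (.074,.077,.080):
  r=least_squares(lambda q:(proj('wrist',o['ee_pos']+Rt.apply([q[0],q[1],zz]))-t).ravel(),[.02,0]); print(zz,r.x*1000-[20,0])
f=lambda t:least_squares(lambda q:(proj('wrist',[q[0],q[1],.07])-t).ravel(),[.57,.2]).x
e=f(s); print(e, e+.0225*np.array([np.cos(.1103),-np.sin(.1103)]),f(s2[:1]),f(s2[1:]))
E
```

```text
0.074 [-2.65244891 -0.0532072 ]
0.077 [-3.37641896 -0.0512741 ]
0.08 [-4.10038901 -0.04934099]
[0.55001391 0.2123428 ] [0.57237718 0.20986608] [0.54489906 0.26438691] [0.61059023 0.25732233]
```

Emit:
servo_tool(moves=[[[0.001,0.001,-0.001,0.05,0.02,0.14,1.0],[0,0,0,0,0,0.14,1.0],[0,0,0,0,0,0.14,1.0],[0,0,0,0,0,0.14,1.0],[0,0,0,0,0,0.14,1.0],[0,0,0,0,0,0.12,1.0]]])

```text
time: 12.9
ee_pos: [0.5698, 0.2103, 0.1516]
tcp_rot: [180.0, 0.0, 173.7]
wrist_force: [0.7, -0.4, -1.7]
opening: 0.0194
```

```bash
python3 - <<'E'
from h import *
need([.5695,.2101,.147],173.68)
E
```

```text
t 12.9 pos [0.5698 0.2103 0.1516] rpy [1.7997e+02 4.0000e-02 1.7370e+02] F [ 0.7 -0.4 -1.7] op 0.0194
 turn [0.0005 0.0006 0.0003] shift cm [ 0.03 -0.02  0.46]
```

Emit:
servo_tool(moves=[[[0,0,0,0.02,-0.02,0.14,1.0],[0,0,0,0,0,0.14,1.0],[0,0,0,0,0,0.14,1.0],[0,0,0,0,0,0.14,1.0],[0,0,0,0,0,0.14,1.0]]])

```text
time: 13.32
ee_pos: [0.5695, 0.21, 0.1436]
tcp_rot: [180.0, 0.0, 173.7]
wrist_force: [0.0, -0.2, -2.0]
opening: 0.0194
```

```bash
python3 - <<'E'
from h import *
need([.5695,.2101,.147],173.68); print(bot.get_obs()['torque'])
E
```

```text
t 13.32 pos [0.5695 0.21   0.1436] rpy [1.7998e+02 2.0000e-02 1.7369e+02] F [ 0.  -0.2 -2. ] op 0.0194
 turn [0.0003 0.0003 0.0002] shift cm [ 0.    0.01 -0.34]
[ 3.56524025e-02 -2.33023786e-02 -1.10242469e-06]
```

Emit:
servo_tool(moves=[[[0,0,0,0,0,0.14,1.0],[0,0,0,0,0,0.14,1.0],[0,0,0,0,0,0.14,1.0],[0,0,0,0,0,0.14,1.0],[0,0,0,0,0,0.14,1.0],[0,0,0,0,0,0.14,1.0]]])

```text
time: 13.82
ee_pos: [0.5695, 0.21, 0.1342]
tcp_rot: [180.0, 0.0, 173.7]
wrist_force: [0.5, 0.1, -1.3]
opening: 0.0191
```

```bash
python3 - <<'E'
from h import *
need([.5695,.21,.147],173.68); print(bot.get_obs()['torque'])
E
```

```text
t 13.82 pos [0.5695 0.21   0.1342] rpy [1.7998e+02 1.0000e-02 1.7369e+02] F [ 0.5  0.1 -1.3] op 0.0191
 turn [0.0003 0.0002 0.0002] shift cm [-0.    0.   -1.28]
[-0.04146877 -0.02315488 -0.00090453]
```

Emit:
servo_tool(moves=[[[0,0,0,0,0,0.15,1.0],[0,0,0,0,0,0.15,1.0],[0,0,0,0,0,0.15,1.0],[0,0,0,0,0,0.15,1.0],[0,0,0,0,0,0.15,1.0],[0,0,0,0,0,0.12,1.0],[0,0,0,0,0,0.1,1.0],[0,0,0,0,0,0.1,1.0]]])

```text
time: 14.48
ee_pos: [0.5695, 0.21, 0.1222]
tcp_rot: [180.0, 0.0, 173.7]
wrist_force: [-0.3, 0.9, -1.5]
opening: 0.0196
```

Emit:
servo_tool(moves=[[[0,0,0,0,0,0.1,1.0],[0,0,0,0,0,0.1,1.0]]])

```text
time: 14.65
ee_pos: [0.5695, 0.21, 0.12]
tcp_rot: [180.0, 0.0, 173.7]
wrist_force: [-0.3, -0.3, -1.4]
opening: 0.0194
```

Emit:
servo_tool(moves=[[[0,0,0,0,0,0.1,1.0],[0,0,0,0,0,0.1,1.0]]])

```text
time: 14.82
ee_pos: [0.5695, 0.2101, 0.118]
tcp_rot: [180.0, 0.0, 173.7]
wrist_force: [-0.6, 0.2, 9.3]
opening: 0.0194
```

Emit:
servo_tool(moves=[[[0,0,0,0,0,0.1,1.0],[0,0,0,0,0,0.1,1.0]]])

```text
time: 14.98
ee_pos: [0.5698, 0.2101, 0.118]
tcp_rot: [179.9, 0.1, 173.7]
wrist_force: [-3.9, -1.7, 5.9]
opening: 0.0194
```

Emit:
servo_tool(moves=[[[0,0,0,0,0,0.1,1.0]]])

```text
time: 15.07
ee_pos: [0.5697, 0.21, 0.118]
tcp_rot: [179.9, 0.2, 173.7]
wrist_force: [-3.0, -0.3, 4.8]
opening: 0.0192
```

Emit:
servo_tool(moves=[[[0,0,0,0,0,-0.2,1.0],[0,0,0,0,0,-0.3,1.0],[0,0,0,0,0,-0.4,1.0],[0,0,0,0,0,-0.5,1.0],[0,0,0,0,0,-0.5,1.0],[0,0,0,0,0,-0.5,1.0],[0,0,0,0,0,-0.5,1.0],[0,0,0,0,0,-0.5,1.0],[0,0,0,0,0,-0.5,1.0],[0,0,0,0,0,-0.3,1.0],[0,0,0,0,0,0,1.0]]])

```text
time: 15.98
ee_pos: [0.57, 0.2101, 0.1653]
tcp_rot: [179.9, 0.2, 173.7]
wrist_force: [0.3, -0.1, -1.3]
opening: 0.0192
```

```bash
python3 - <<'E'
from h import *
need([.5695-.00665,.21-.0596,.158],173.68); print(bot.get_obs()['torque'])
E
```

```text
t 15.98 pos [0.57   0.2101 0.1653] rpy [179.87   0.24 173.69] F [ 0.3 -0.1 -1.3] op 0.0192
 turn [0.0022 0.0042 0.0001] shift cm [ 0.05 -6.02  0.71]
[-0.01635973 -0.00189497 -0.01168746]
```

Emit:
servo_tool(moves=[[[0.002,0.004,0,0.05,-1.0,0,1.0],[0,0,0,0,-1.5,0,1.0],[0,0,0,0,-1.5,0,1.0],[0,0,0,0,-1.0,0,1.0],[0,0,0,0,-0.5,0,1.0],[0,0,0,0,0,0,1.0],[0,0,0,0,0,0,1.0]]])

```text
time: 16.57
ee_pos: [0.562, 0.1478, 0.1644]
tcp_rot: [-179.9, -0.1, 173.6]
wrist_force: [1.0, -0.4, -1.7]
opening: 0.0192
```

```bash
python3 - <<'E'
from h import *
need([.5695-.00665,.21-.0596,.156],173.68)
E
```

```text
t 16.57 pos [0.562  0.1478 0.1644] rpy [-1.7994e+02 -9.0000e-02  1.7358e+02] F [ 1.  -0.4 -1.7] op 0.0192
 turn [-0.0011 -0.0015 -0.0018] shift cm [-0.06  0.27  0.84]
```

Emit:
servo_tool(moves=[[[-0.001,-0.0015,-0.002,-0.06,0.27,0.3,1.0],[0,0,0,0,0,0.3,1.0],[0,0,0,0,0,0,1.0],[0,0,0,0,0,0,1.0]]])

```text
time: 16.9
ee_pos: [0.5631, 0.1513, 0.1575]
tcp_rot: [180.0, 0.0, 173.7]
wrist_force: [0.6, -1.0, -1.7]
opening: 0.0196
```

```bash
python3 - <<'E'
from h import *
need([.5695-.00665,.21-.0596,.156],173.68)
cv2.imwrite('pics/w8.png',imaging.camera('wrist'))
need([.5695-.00665,.21-.0596,.156],173.68)
s=cv2.imread('pics/w8.png')
x0,y0,x1,y1=200,130,380,260
cv2.imwrite('pics/w8c.png',cv2.resize(s[y0:y1,x0:x1],None,fx=4.4,fy=4.4,interpolation=cv2.INTER_CUBIC))
E
```

```text
t 16.9 pos [0.5631 0.1513 0.1575] rpy [1.7997e+02 1.0000e-02 1.7372e+02] F [ 0.6 -1.  -1.7] op 0.0196
 turn [0.0005 0.0001 0.0008] shift cm [ 0.01 -0.09  0.15]
t 16.95 pos [0.563  0.1513 0.1574] rpy [179.97  -0.   173.73] F [-0.7  0.2 -2.5] op 0.0193
 turn [ 0.0004 -0.0001  0.0008] shift cm [ 0.01 -0.09  0.14]
```

View pics/w8c.png

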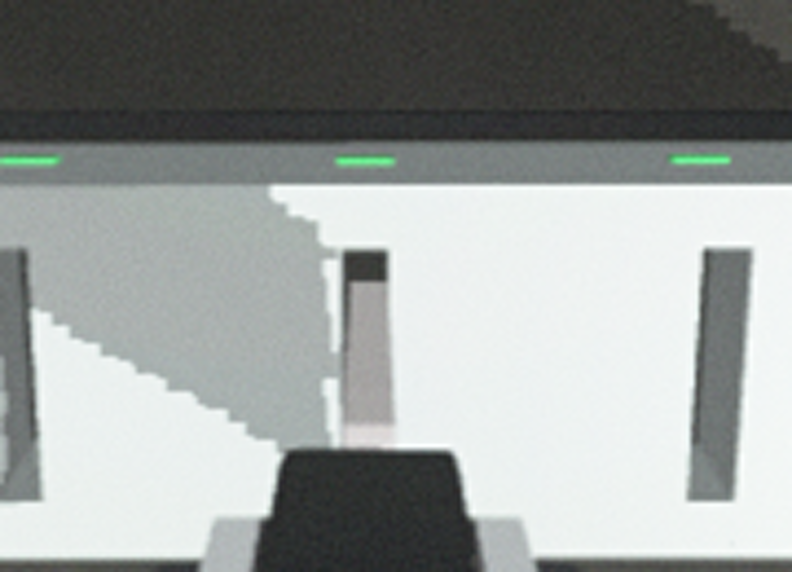

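Emit:
servo_tool(moves=[[[0,0,0.001,0.01,-0.09,0,1.0],[0,0,0,0,0,0.14,1.0],[0,0,0,0,0,0.14,1.0],[0,0,0,0,0,0.14,1.0]]])

```text
time: 17.28
ee_pos: [0.5629, 0.1512, 0.1531]
tcp_rot: [180.0, 0.0, 173.7]
wrist_force: [-0.1, 0.5, -2.0]
opening: 0.0193
```

```bash
python3 - <<'E'
from h import *
need([.5695-.00665,.21-.0596,.147],173.68)
E
```

```text
t 17.28 pos [0.5629 0.1512 0.1531] rpy [1.7997e+02 1.0000e-02 1.7374e+02] F [-0.1  0.5 -2. ] op 0.0193
 turn [0.0006 0.0001 0.001 ] shift cm [-0.   -0.08  0.61]
```

Emit:
servo_tool(moves=[[[0,0,0.001,0,-0.1,0,1.0],[0,0,0,0,-0.04,0,1.0],[0,0,0,0,0,0.05,1.0]]])

```text
time: 17.53
ee_pos: [0.5626, 0.1496, 0.1521]
tcp_rot: [180.0, -0.0, 173.7]
wrist_force: [-0.1, -0.3, -1.7]
opening: 0.0192
```

```bash
python3 - <<'E'
from h import *
need([.5695-.00665,.21-.0596,.147],173.68)
E
```

```text
t 17.53 pos [0.5626 0.1496 0.1521] rpy [ 1.7998e+02 -2.0000e-02  1.7368e+02] F [-0.1 -0.3 -1.7] op 0.0192
 turn [ 0.0003 -0.0003 -0.0001] shift cm [-0.02  0.08  0.51]
```

Emit:
servo_tool(moves=[[[0,0,0,-0.02,0.08,0,1.0],[0,0,0,0,0,0,1.0]]])

```text
time: 17.7
ee_pos: [0.5629, 0.1503, 0.1521]
tcp_rot: [180.0, -0.0, 173.7]
wrist_force: [-0.3, 0.5, -2.2]
opening: 0.0195
```

```bash
python3 - <<'E'
from h import *
need([.5695-.00665,.21-.0596,.147],173.68)
E
```

```text
t 17.7 pos [0.5629 0.1503 0.1521] rpy [ 1.7998e+02 -2.0000e-02  1.7366e+02] F [-0.3  0.5 -2.2] op 0.0195
 turn [ 0.0004 -0.0003 -0.0003] shift cm [0.   0.   0.51]
```

Aligned. Descend.

Emit:
servo_tool(moves=[[[0,0,0,0,0,0.14,1.0],[0,0,0,0,0,0.14,1.0],[0,0,0,0,0,0.14,1.0],[0,0,0,0,0,0.14,1.0]]])

```text
time: 18.03
ee_pos: [0.5631, 0.1505, 0.1464]
tcp_rot: [180.0, 0.0, 173.7]
wrist_force: [0.1, 0.5, -2.2]
opening: 0.0196
```

Emit:
servo_tool(moves=[[[0,0,0,0,0,0.14,1.0],[0,0,0,0,0,0.14,1.0],[0,0,0,0,0,0.14,1.0],[0,0,0,0,0,0.14,1.0]]])

```text
time: 18.37
ee_pos: [0.563, 0.1504, 0.14]
tcp_rot: [180.0, 0.0, 173.7]
wrist_force: [-0.4, 0.5, -1.3]
opening: 0.0193
```

Inside the middle mouth, no contact.

Emit:
servo_tool(moves=[[[0,0,0,0,0,0.15,1.0],[0,0,0,0,0,0.15,1.0],[0,0,0,0,0,0.15,1.0],[0,0,0,0,0,0.15,1.0],[0,0,0,0,0,0.15,1.0],[0,0,0,0,0,0.15,1.0],[0,0,0,0,0,0.15,1.0],[0,0,0,0,0,0.15,1.0],[0,0,0,0,0,0.15,1.0],[0,0,0,0,0,0.15,1.0],[0,0,0,0,0,0.1,1.0],[0,0,0,0,0,0.1,1.0]]])

```text
time: 19.37
ee_pos: [0.5629, 0.1504, 0.1209]
tcp_rot: [180.0, -0.0, 173.7]
wrist_force: [-0.1, 0.5, -1.1]
opening: 0.0192
```

Emit:
servo_tool(moves=[[[0,0,0,0,0,0.1,1.0],[0,0,0,0,0,0.1,1.0]]])

```text
time: 19.53
ee_pos: [0.5629, 0.1504, 0.1187]
tcp_rot: [180.0, -0.0, 173.7]
wrist_force: [0.8, -0.9, -1.5]
opening: 0.0187
```

Emit:
servo_tool(moves=[[[0,0,0,0,0,0.1,1.0],[0,0,0,0,0,0.1,1.0]]])

```text
time: 19.7
ee_pos: [0.563, 0.1504, 0.1165]
tcp_rot: [180.0, -0.0, 173.7]
wrist_force: [0.1, -0.4, -0.9]
opening: 0.0193
```

Emit:
servo_tool(moves=[[[0,0,0,0,0,0.14,1.0],[0,0,0,0,0,0.14,1.0],[0,0,0,0,0,0.14,1.0],[0,0,0,0,0,0.14,1.0],[0,0,0,0,0,0.14,1.0],[0,0,0,0,0,0.14,1.0],[0,0,0,0,0,0.14,1.0],[0,0,0,0,0,0.14,1.0],[0,0,0,0,0,0.1,1.0],[0,0,0,0,0,0.1,1.0]]])

```text
time: 20.53
ee_pos: [0.5629, 0.1504, 0.1018]
tcp_rot: [180.0, -0.0, 173.7]
wrist_force: [0.1, 0.5, -2.3]
opening: 0.0193
```

Emit:
servo_tool(moves=[[[0,0,0,0,0,0.1,1.0],[0,0,0,0,0,0.1,1.0],[0,0,0,0,0,0.1,1.0]]])

```text
time: 20.78
ee_pos: [0.5629, 0.1505, 0.0985]
tcp_rot: [180.0, -0.0, 173.7]
wrist_force: [0.2, -0.7, -1.8]
opening: 0.0191
```

Emit:
servo_tool(moves=[[[0,0,0,0,0,0.1,1.0],[0,0,0,0,0,0.1,1.0]]])

```text
time: 20.95
ee_pos: [0.5632, 0.1505, 0.098]
tcp_rot: [179.9, 0.1, 173.7]
wrist_force: [-3.7, -0.9, 9.2]
opening: 0.0195
```

Emit:
servo_tool(moves=[[[0,0,0,0,0,-0.3,1.0],[0,0,0,0,0,-0.4,1.0],[0,0,0,0,0,-0.5,1.0],[0,0,0,0,0,-0.6,1.0],[0,0,0,0,0,-0.6,1.0],[0,0,0,0,0,-0.6,1.0],[0,0,0,0,0,-0.6,1.0],[0,0,0,0,0,-0.6,1.0],[0,0,0,0,0,-0.6,1.0],[0,0,0,0,0,-0.6,1.0],[0,0,0,0,0,-0.6,1.0],[0,0,0,0,0,-0.6,1.0]]])

```text
time: 21.95
ee_pos: [0.5631, 0.1504, 0.1706]
tcp_rot: [179.9, 0.1, 173.7]
wrist_force: [0.6, 0.7, -1.8]
opening: 0.0196
```

Emit:
servo_tool(moves=[[[0,0,0,0,0,0,1.0],[0,0,0,0,0,0,1.0]]])

```text
time: 22.12
ee_pos: [0.5637, 0.1505, 0.1725]
tcp_rot: [179.9, 0.2, 173.7]
wrist_force: [-0.3, 0.2, -2.1]
opening: 0.0191
```

```bash
python3 - <<'E'
from h import *
need([.5629-.0066,.1504-.0596,.157],173.68)
E
```

```text
t 22.12 pos [0.5637 0.1505 0.1725] rpy [179.9    0.21 173.67] F [-0.3  0.2 -2.1] op 0.0191
 turn [ 0.0018  0.0036 -0.0003] shift cm [ 0.08 -6.02  1.54]
```

Emit:
servo_tool(moves=[[[0.002,0.004,0,0.08,-1.0,0.2,1.0],[0,0,0,0,-1.4,0.3,1.0],[0,0,0,0,-1.4,0.3,1.0],[0,0,0,0,-1.0,0.3,1.0],[0,0,0,0,-0.5,0,1.0],[0,0,0,0,0,0,1.0],[0,0,0,0,0,0,1.0]]])

```text
time: 22.7
ee_pos: [0.555, 0.0905, 0.1581]
tcp_rot: [-179.9, -0.2, 173.6]
wrist_force: [-0.1, -1.1, -2.0]
opening: 0.0195
```

```bash
python3 - <<'E'
from h import *
need([.5629-.0066,.1504-.0596,.157],173.68)
E
```

```text
t 22.7 pos [0.555  0.0905 0.1581] rpy [-179.9    -0.22  173.56] F [-0.1 -1.1 -2. ] op 0.0195
 turn [-0.0017 -0.0039 -0.0021] shift cm [-0.12  0.05  0.11]
```

Emit:
servo_tool(moves=[[[-0.002,-0.004,-0.002,-0.12,0.04,0.05,1.0],[0,0,0,0,0,0,1.0],[0,0,0,0,0,0,1.0]]])

```text
time: 22.95
ee_pos: [0.5566, 0.0909, 0.1578]
tcp_rot: [179.9, 0.1, 173.7]
wrist_force: [0.7, -0.1, -2.0]
opening: 0.0192
```

```bash
python3 - <<'E'
from h import *
T=[.5629-.0066,.1504-.0596,.157]
need(T,173.68)
cv2.imwrite('pics/w9.png',imaging.camera('wrist'))
need(T,173.68)
s=cv2.imread('pics/w9.png')
x0,y0,x1,y1=200,130,380,260
cv2.imwrite('pics/w9c.png',cv2.resize(s[y0:y1,x0:x1],None,fx=4.4,fy=4.4,interpolation=cv2.INTER_CUBIC))
E
```

```text
t 22.95 pos [0.5566 0.0909 0.1578] rpy [1.7995e+02 5.0000e-02 1.7367e+02] F [ 0.7 -0.1 -2. ] op 0.0192
 turn [ 0.0009  0.0009 -0.0002] shift cm [ 0.03 -0.01  0.08]
t 23.0 pos [0.5566 0.091  0.1578] rpy [1.7995e+02 6.0000e-02 1.7367e+02] F [ 0.3 -0.1 -1.9] op 0.0191
 turn [ 0.0009  0.001  -0.0001] shift cm [ 0.03 -0.02  0.08]
```

View pics/w9c.png

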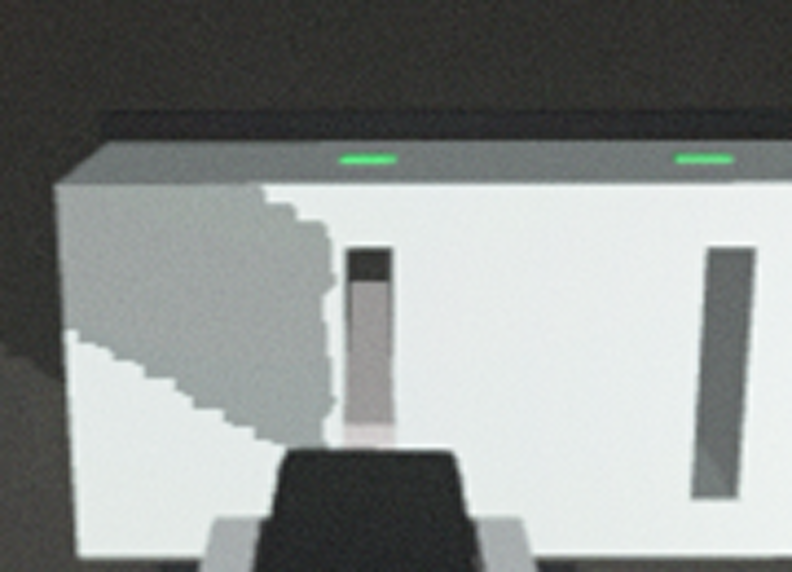

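The blade (columns 349–390) is centred in the right slot (346–393). Descending.

Emit:
servo_tool(moves=[[[0.001,0.001,0,0.02,-0.01,0.14,1.0],[0,0,0,0,0,0.14,1.0],[0,0,0,0,0,0.14,1.0],[0,0,0,0,0,0.14,1.0],[0,0,0,0,0,0.1,1.0]]])

```text
time: 23.42
ee_pos: [0.5566, 0.0922, 0.1508]
tcp_rot: [180.0, 0.0, 173.8]
wrist_force: [-0.1, -0.2, -1.5]
opening: 0.0194
```

```bash
python3 - <<'E'
from h import *
need([.5629-.0066,.1504-.0596,.147],173.68)
E
```

```text
t 23.42 pos [0.5566 0.0922 0.1508] rpy [1.8000e+02 2.0000e-02 1.7378e+02] F [-0.1 -0.2 -1.5] op 0.0194
 turn [0.0001 0.0003 0.0018] shift cm [ 0.01 -0.14  0.38]
```

Emit:
servo_tool(moves=[[[0,0,0.002,0,-0.14,0,1.0],[0,0,0,0,0,0,1.0]]])

```text
time: 23.58
ee_pos: [0.5562, 0.0908, 0.1503]
tcp_rot: [-180.0, -0.0, 173.7]
wrist_force: [0.2, -0.2, -1.7]
opening: 0.0193
```

```bash
python3 - <<'E'
from h import *
need([.5629-.0066,.1504-.0596,.147],173.68)
E
```

```text
t 23.58 pos [0.5562 0.0908 0.1503] rpy [-1.7999e+02 -2.0000e-02  1.7367e+02] F [ 0.2 -0.2 -1.7] op 0.0193
 turn [-0.0001 -0.0004 -0.0001] shift cm [-0.01  0.    0.33]
```

Emit:
servo_tool(moves=[[[0,0,0,0,0,0.12,1.0],[0,0,0,0,0,0.12,1.0]]])

```text
time: 23.75
ee_pos: [0.5563, 0.0907, 0.148]
tcp_rot: [-180.0, -0.0, 173.7]
wrist_force: [-0.0, -0.1, -2.1]
opening: 0.0198
```

Emit:
servo_tool(moves=[[[0,0,0,0,0,0.12,1.0],[0,0,0,0,0,0.12,1.0],[0,0,0,0,0,0.12,1.0]]])

```text
time: 24.0
ee_pos: [0.5564, 0.0906, 0.1441]
tcp_rot: [-180.0, 0.0, 173.7]
wrist_force: [1.2, 0.2, -2.2]
opening: 0.0194
```

Emit:
servo_tool(moves=[[[0,0,0,0,0,0.14,1.0],[0,0,0,0,0,0.14,1.0],[0,0,0,0,0,0.14,1.0],[0,0,0,0,0,0.14,1.0]]])

```text
time: 24.33
ee_pos: [0.5563, 0.0906, 0.1379]
tcp_rot: [180.0, 0.0, 173.7]
wrist_force: [-0.4, 0.0, -1.9]
opening: 0.0193
```

Emit:
servo_tool(moves=[[[0,0,0,0,0,0.15,1.0],[0,0,0,0,0,0.15,1.0],[0,0,0,0,0,0.15,1.0],[0,0,0,0,0,0.15,1.0],[0,0,0,0,0,0.15,1.0],[0,0,0,0,0,0.15,1.0],[0,0,0,0,0,0.15,1.0],[0,0,0,0,0,0.15,1.0],[0,0,0,0,0,0.15,1.0],[0,0,0,0,0,0.1,1.0],[0,0,0,0,0,0.1,1.0]]])

```text
time: 25.25
ee_pos: [0.5563, 0.0906, 0.1204]
tcp_rot: [-180.0, -0.0, 173.7]
wrist_force: [0.6, -0.4, -1.4]
opening: 0.0195
```

Emit:
servo_tool(moves=[[[0,0,0,0,0,0.1,1.0],[0,0,0,0,0,0.1,1.0]]])

```text
time: 25.42
ee_pos: [0.5563, 0.0906, 0.1182]
tcp_rot: [-180.0, -0.0, 173.7]
wrist_force: [-0.6, -0.1, -2.7]
opening: 0.0194
```

Emit:
servo_tool(moves=[[[0,0,0,0,0,0.1,1.0],[0,0,0,0,0,0.1,1.0]]])

```text
time: 25.58
ee_pos: [0.5563, 0.0906, 0.116]
tcp_rot: [-180.0, -0.0, 173.7]
wrist_force: [-0.4, -0.7, -1.1]
opening: 0.0192
```

Emit:
servo_tool(moves=[[[0,0,0,0,0,0.14,1.0],[0,0,0,0,0,0.14,1.0],[0,0,0,0,0,0.14,1.0],[0,0,0,0,0,0.14,1.0],[0,0,0,0,0,0.14,1.0],[0,0,0,0,0,0.14,1.0],[0,0,0,0,0,0.14,1.0],[0,0,0,0,0,0.14,1.0],[0,0,0,0,0,0.1,1.0],[0,0,0,0,0,0.1,1.0]]])

```text
time: 26.42
ee_pos: [0.5563, 0.0906, 0.1013]
tcp_rot: [-180.0, -0.0, 173.7]
wrist_force: [0.2, -0.6, -1.7]
opening: 0.0196
```

Emit:
servo_tool(moves=[[[0,0,0,0,0,0.1,1.0],[0,0,0,0,0,0.1,1.0],[0,0,0,0,0,0.1,1.0]]])

```text
time: 26.67
ee_pos: [0.5563, 0.0906, 0.098]
tcp_rot: [-180.0, -0.0, 173.7]
wrist_force: [-0.6, -0.4, 5.5]
opening: 0.0195
```

Emit:
servo_tool(moves=[[[0,0,0,0,0,0.1,1.0],[0,0,0,0,0,0.1,1.0]]])

```text
time: 26.83
ee_pos: [0.5566, 0.0906, 0.098]
tcp_rot: [180.0, 0.1, 173.7]
wrist_force: [-4.2, -1.1, 7.2]
opening: 0.0195
```

Emit:
servo_tool(moves=[[[0,0,0,0,0,-0.3,1.0],[0,0,0,0,0,-0.4,1.0],[0,0,0,0,0,-0.5,1.0],[0,0,0,0,0,-0.6,1.0],[0,0,0,0,0,-0.6,1.0],[0,0,0,0,0,-0.6,1.0],[0,0,0,0,0,-0.6,1.0],[0,0,0,0,0,-0.6,1.0],[0,0,0,0,0,-0.6,1.0],[0,0,0,0,0,-0.5,1.0],[0,0,0,0,0,-0.3,1.0],[0,0,0,0,0,0,1.0]]])

```text
time: 27.83
ee_pos: [0.557, 0.0907, 0.1611]
tcp_rot: [179.9, 0.2, 173.7]
wrist_force: [0.1, -0.6, -2.0]
opening: 0.0194
```

Emit:
servo_tool(moves=[[[0,0,0,0,0,0,1.0],[0,0,0,0,0,0,1.0]]])

```text
time: 28.0
ee_pos: [0.5571, 0.0907, 0.1612]
tcp_rot: [179.9, 0.2, 173.7]
wrist_force: [0.8, -0.6, -2.6]
opening: 0.0195
```

```bash
python3 - <<'E'
from h import *
need([.5563,.0906,.152],173.68)
E
```

```text
t 28.0 pos [0.5571 0.0907 0.1612] rpy [179.94   0.22 173.65] F [ 0.8 -0.6 -2.6] op 0.0195
 turn [ 0.001   0.0039 -0.0005] shift cm [ 0.08 -0.02  0.92]
```

Fully drawn out, blade edge about 13 mm above the dock. Now set it back down for good.

Emit:
servo_tool(moves=[[[0.001,0.004,-0.0005,0.08,-0.02,0.1,1.0],[0,0,0,0,0,0.2,1.0],[0,0,0,0,0,0.2,1.0],[0,0,0,0,0,0.2,1.0],[0,0,0,0,0,0.1,1.0],[0,0,0,0,0,0.0,1.0]]])

```text
time: 28.5
ee_pos: [0.5554, 0.0905, 0.1505]
tcp_rot: [-180.0, -0.2, 173.7]
wrist_force: [-0.0, 0.8, -1.2]
opening: 0.0198
```

```bash
python3 - <<'E'
from h import *
need([.5563,.0906,.152],173.68)
E
```

```text
t 28.5 pos [0.5554 0.0905 0.1505] rpy [-179.95   -0.19  173.69] F [-0.   0.8 -1.2] op 0.0198
 turn [-0.0009 -0.0032  0.0001] shift cm [-0.09  0.02 -0.15]
```

Emit:
servo_tool(moves=[[[-0.0005,-0.002,0,-0.08,0.01,0,1.0],[0,0,0,0,0,0,1.0]]])

```text
time: 28.67
ee_pos: [0.5562, 0.0904, 0.1502]
tcp_rot: [-180.0, -0.1, 173.7]
wrist_force: [-0.1, -0.4, -0.7]
opening: 0.0196
```

```bash
python3 - <<'E'
from h import *
need([.5563,.0906,.152],173.68)
E
```

```text
t 28.67 pos [0.5562 0.0904 0.1502] rpy [-1.7997e+02 -9.0000e-02  1.7369e+02] F [-0.1 -0.4 -0.7] op 0.0196
 turn [-0.0004 -0.0015  0.0001] shift cm [-0.01  0.02 -0.18]
```

Emit:
servo_tool(moves=[[[0,-0.001,0,0,0.02,0.12,1.0],[0,0,0,0,0,0.12,1.0],[0,0,0,0,0,0.12,1.0]]])

```text
time: 28.92
ee_pos: [0.5564, 0.0907, 0.1468]
tcp_rot: [-180.0, 0.0, 173.7]
wrist_force: [0.1, 0.7, -1.7]
opening: 0.0192
```

Emit:
servo_tool(moves=[[[0,0,0,0,0,0.14,1.0],[0,0,0,0,0,0.14,1.0],[0,0,0,0,0,0.14,1.0],[0,0,0,0,0,0.14,1.0]]])

```text
time: 29.25
ee_pos: [0.5564, 0.0907, 0.1407]
tcp_rot: [-180.0, 0.0, 173.7]
wrist_force: [-0.3, -0.2, -2.3]
opening: 0.0195
```

```bash
python3 - <<'E'
from h import *
need([.5563,.0906,.098],173.68)
E
```

```text
t 29.25 pos [0.5564 0.0907 0.1407] rpy [-1.7999e+02  4.0000e-02  1.7368e+02] F [-0.3 -0.2 -2.3] op 0.0195
 turn [-0.0002  0.0006  0.0001] shift cm [ 0.02 -0.01  4.27]
```

Emit:
servo_tool(moves=[[[0,0,0,0,0,0.15,1.0],[0,0,0,0,0,0.15,1.0],[0,0,0,0,0,0.15,1.0],[0,0,0,0,0,0.15,1.0],[0,0,0,0,0,0.15,1.0],[0,0,0,0,0,0.15,1.0],[0,0,0,0,0,0.15,1.0],[0,0,0,0,0,0.15,1.0],[0,0,0,0,0,0.15,1.0],[0,0,0,0,0,0.15,1.0],[0,0,0,0,0,0.15,1.0],[0,0,0,0,0,0.15,1.0]]])

```text
time: 30.25
ee_pos: [0.5564, 0.0907, 0.1206]
tcp_rot: [-180.0, 0.0, 173.7]
wrist_force: [0.4, -0.2, -1.2]
opening: 0.0192
```

Emit:
servo_tool(moves=[[[0,0,0,0,0,0.14,1.0],[0,0,0,0,0,0.14,1.0],[0,0,0,0,0,0.14,1.0],[0,0,0,0,0,0.14,1.0],[0,0,0,0,0,0.14,1.0],[0,0,0,0,0,0.14,1.0],[0,0,0,0,0,0.14,1.0],[0,0,0,0,0,0.14,1.0],[0,0,0,0,0,0.1,1.0],[0,0,0,0,0,0.1,1.0]]])

```text
time: 31.08
ee_pos: [0.5564, 0.0907, 0.1058]
tcp_rot: [-180.0, 0.0, 173.7]
wrist_force: [0.3, -0.5, -2.2]
opening: 0.0193
```

Emit:
servo_tool(moves=[[[0,0,0,0,0,0.1,1.0],[0,0,0,0,0,0.1,1.0]]])

```text
time: 31.25
ee_pos: [0.5564, 0.0907, 0.1035]
tcp_rot: [-180.0, 0.0, 173.7]
wrist_force: [-1.0, 0.4, -2.2]
opening: 0.0194
```

Emit:
servo_tool(moves=[[[0,0,0,0,0,0.1,1.0],[0,0,0,0,0,0.1,1.0],[0,0,0,0,0,0.1,1.0],[0,0,0,0,0,0.1,1.0],[0,0,0,0,0,0.1,1.0]]])

```text
time: 31.67
ee_pos: [0.5564, 0.0907, 0.0981]
tcp_rot: [-180.0, 0.0, 173.7]
wrist_force: [0.4, 0.4, -1.4]
opening: 0.019
```

Emit:
servo_tool(moves=[[[0,0,0,0,0,0.1,1.0],[0,0,0,0,0,0.02,1.0]]])

```text
time: 31.83
ee_pos: [0.5567, 0.0907, 0.0982]
tcp_rot: [180.0, 0.1, 173.7]
wrist_force: [0.1, 0.1, -3.1]
opening: 0.0191
```

Emit:
servo_tool(moves=[[[0,0,0,0,0,0.1,1.0],[0,0,0,0,0,0.05,1.0]]])

```text
time: 32.0
ee_pos: [0.5571, 0.0907, 0.098]
tcp_rot: [180.0, 0.2, 173.7]
wrist_force: [-2.2, -1.1, 3.8]
opening: 0.0192
```

Emit:
servo_tool(moves=[[[0,0,0,0,0,0,2.5],[0,0,0,0,0,0,3.5],[0,0,0,0,0,0,5],[0,0,0,0,0,0,5],[0,0,0,0,0,0,5]]])

```text
time: 32.42
ee_pos: [0.5574, 0.0908, 0.0979]
tcp_rot: [180.0, 0.3, 173.7]
wrist_force: [0.1, 0.9, 0.2]
opening: 0.0502
```

```bash
python3 - <<'E'
from h import *
need([.5563,.0906,.098],173.68)
cv2.imwrite('pics/w10.png',imaging.camera('wrist'))
E
```

```text
t 32.42 pos [0.5574 0.0908 0.0979] rpy [179.95   0.26 173.68] F [0.1 0.9 0.2] op 0.0502
 turn [0.0008 0.0045 0.0001] shift cm [ 0.11 -0.03 -0.01]
```

View pics/w10.png

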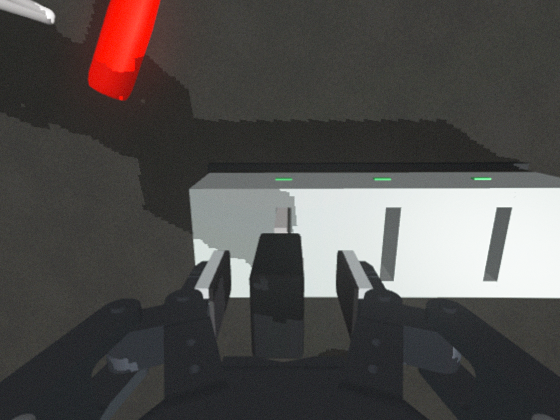

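Released, with the handle at column 277 free between the fingers. Retreating straight up.

Emit:
servo_tool(moves=[[[0.001,0.004,0,0,0,-0.5,5],[0,0,0,0,0,-1.0,5],[0,0,0,0,0,-1.5,5],[0,0,0,0,0,-1.5,5],[0,0,0,0,0,-1.5,5],[0,0,0,0,0,-1.5,5],[0,0,0,0,0,-1.5,5],[0,0,0,0,0,-1.5,5],[0,0,0,0,0,-1.0,5],[0,0,0,0,0,-0.5,5],[0,0,0,0,0,0,5],[0,0,0,0,0,0,5]]])

```text
time: 33.47
ee_pos: [0.5573, 0.0908, 0.2315]
tcp_rot: [180.0, 0.2, 173.7]
wrist_force: [0.3, -0.0, 0.6]
opening: 0.0505
```

```bash
python3 - <<'E'
from h import *
need([.5563,.0906,.2],173.68)
cv2.imwrite('pics/w11.png',imaging.camera('wrist'))
a=imaging.camera('side');cv2.imwrite('pics/s11.png',a)
cv2.imwrite('pics/s11c.png',cv2.resize(a[120:260,190:330],None,fx=4,fy=4,interpolation=cv2.INTER_CUBIC))
E
```

```text
t 33.47 pos [0.5573 0.0908 0.2315] rpy [179.96   0.19 173.68] F [ 0.3 -0.   0.6] op 0.0505
 turn [0.0006 0.0032 0.    ] shift cm [ 0.11 -0.04  3.15]
```

View pics/s11.png

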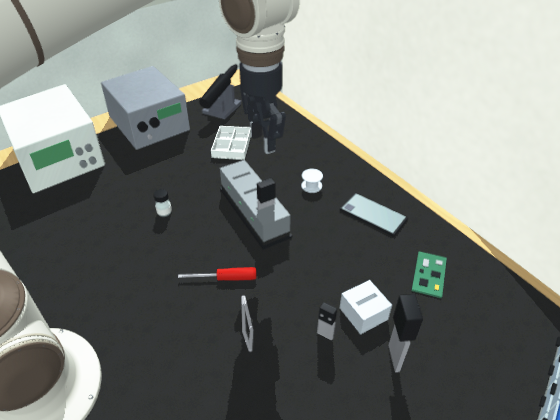

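View pics/s11c.png

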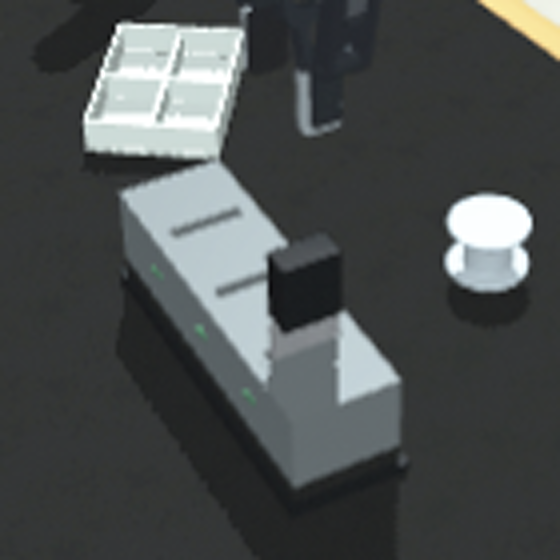

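View pics/w11.png

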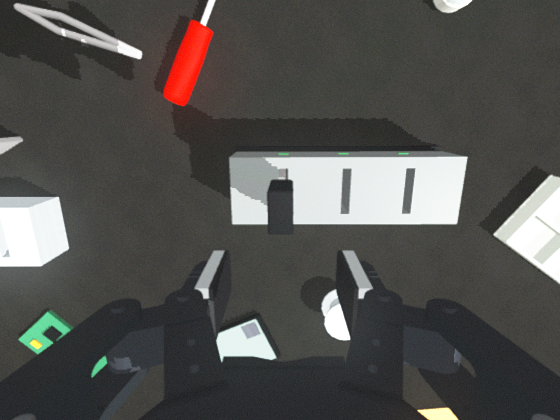

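```bash
python3 - <<'E'
from workcell import bot
print(bot.job_done(), bot.get_obs()['time'], bot.get_obs()['qd'])
E
```

```text
the job is handed in; nothing more can be done
the job is handed in; nothing more can be done
```

I took the gauge out of its stand by the handle and checked all three bays, left to right. It now stands fully home in the right bay, released, and the job is handed in. The last clock reading was about 33.5 s.

| Bay | TCP height at stop | Result |
|---|---|---|
| Left | 0.118 m | Blocked: stopped hard, about 30 mm below the mouth |
| Middle | 0.098 m | Clear: fully home on the floor |
| Right | 0.098 m | Clear: fully home on the floor |

- **Forces:** contact readings at the stops stayed at or below about 10 N. I drew the gauge out of every bay, including the right one, before setting it back down there for good.
- **Last checks:** the side picture shows the gauge upright in the right bay with only a short piece of blade showing, as expected for fully home. The gripper is well clear above it with no contact force. The stand, the look-alike gauges and the other things look unmoved.
- **Errors along the way:**
  - After lifting the gauge I ran the last joint to its 180° limit, so I turned the tool half round in free air before starting on the bays.
  - The side camera disagreed by about 4 mm with the wrist camera on how far off-centre the gauge sat in the grip. I used the wrist value, and every insertion went in without touching the top face.

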